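# Put away the bag clips by length and hang up the coffee scoop

## Task

Coffee making is over: put away the blue bag clips by length, each in the tray made for it (shortest clips in the shortest tray, medium in the medium one, longest in the longest), lying flat on the tray floor along the tray with the grip tab up, side by side and not on top of one another. Also hang the coffee scoop by the eye of its handle on the hook of the stand, so that it dangles freely there. Leave the glass, the mug and the tin where they stand.

Things in the scene. Friction and masses are not known exactly. Their poses are not given: they have to be found in the camera images.
- clip_short_1: short blue bag clip (may be absent), 60 mm long (x), 22 mm wide (y); flat bar 10 mm high with an upright grip tab on the middle of its top, 30 mm long (x), 10 mm thick (y), its top 28 mm above the underside; all clips look the same but for their length; origin at the centre of the underside, z up through the tab; under 70 g; the two ends are alike
- clip_short_2: short blue bag clip (may be absent), 60 mm long (x), 22 mm wide (y); flat bar 10 mm high with an upright grip tab on the middle of its top, 30 mm long (x), 10 mm thick (y), its top 28 mm above the underside; all clips look the same but for their length; origin at the centre of the underside, z up through the tab; under 70 g; the two ends are alike
- clip_medium_1: medium blue bag clip (may be absent), 85 mm long (x), 22 mm wide (y); flat bar 10 mm high with an upright grip tab on the middle of its top, 30 mm long (x), 10 mm thick (y), its top 28 mm above the underside; all clips look the same but for their length; origin at the centre of the underside, z up through the tab; under 70 g; the two ends are alike
- clip_medium_2: medium blue bag clip (may be absent), 85 mm long (x), 22 mm wide (y); flat bar 10 mm high with an upright grip tab on the middle of its top, 30 mm long (x), 10 mm thick (y), its top 28 mm above the underside; all clips look the same but for their length; origin at the centre of the underside, z up through the tab; under 70 g; the two ends are alike
- clip_long_1: long blue bag clip (may be absent), 110 mm long (x), 22 mm wide (y); flat bar 10 mm high with an upright grip tab on the middle of its top, 30 mm long (x), 10 mm thick (y), its top 28 mm above the underside; all clips look the same but for their length; origin at the centre of the underside, z up through the tab; under 70 g; the two ends are alike
- clip_long_2: long blue bag clip (may be absent), 110 mm long (x), 22 mm wide (y); flat bar 10 mm high with an upright grip tab on the middle of its top, 30 mm long (x), 10 mm thick (y), its top 28 mm above the underside; all clips look the same but for their length; origin at the centre of the underside, z up through the tab; under 70 g; the two ends are alike
- tray_short: fixed open wooden tray for the short clips, 90 mm long (x) by 94 mm wide (y) outside, 80 by 84 mm inside, walls 5 mm thick and 12 mm high, inner floor 5 mm above the worktop; holds two clips side by side along its length; origin at the centre of the underside; its two ends are alike
- tray_medium: fixed open wooden tray for the medium clips, 115 mm long (x) by 94 mm wide (y) outside, 105 by 84 mm inside, walls 5 mm thick and 12 mm high, inner floor 5 mm above the worktop; holds two clips side by side along its length; origin at the centre of the underside; its two ends are alike
- tray_long: fixed open wooden tray for the long clips, 140 mm long (x) by 94 mm wide (y) outside, 130 by 84 mm inside, walls 5 mm thick and 12 mm high, inner floor 5 mm above the worktop; holds two clips side by side along its length; origin at the centre of the underside; its two ends are alike
- scoop: steel coffee scoop lying with its bowl open side up; origin under the centre of the bowl, x along the handle towards the eye, z up; bowl 48 mm across, 26 mm high; straight flat handle from x = 24 to 108 mm, 14 mm wide (y), 6 mm thick, its mid-height 22 mm above the underside; under 110 g, most of it in the bowl
- scoop_eye (a point): centre of the round eye (ring) at the end of the scoop's handle, 125 mm from the bowl's centre; hole 27 mm across, ring 7 mm thick, flat in the plane of the handle
- hook_stand: fixed stand: wooden foot 100 mm across, upright 14 mm post 250 mm high with a ball on top; from the post, at a height of 240 mm, a round steel hook 8 mm thick reaches out along the stand's -x (roughly towards the robot), sloping down 25 mm over 50 mm to its lowest point, then rising at 45 degrees outward to a free tip; origin under the centre of the foot, z up
- hook_valley (a point): lowest point of the hook, on the middle of the bar, 50 mm from the post's axis and 215 mm above the worktop; a hung eye comes to rest here, its centre about 10 mm lower
- hook_tip (a point): free tip of the hook, 32 mm farther out and 32 mm higher than the lowest point
- glass_1: bystander: drinking glass, 81 mm across, 91 mm high; origin at the centre of its underside
- mug_2: bystander: spotted mug, 90x120x98 mm, at the back under the wall cabinet (which hangs over the back of the worktop from 450 mm up, its doors 0.63 m ahead of the robot); origin at the centre of its underside
- tin_1: bystander: low food tin, 76 mm across, 58 mm high, behind the trays; origin at the centre of its underside
Mind the look-alikes: they are no part of the job. Leave any red or turquoise look-alike of the clip_medium_1 alone.

How it is judged:
By the outcome, as a careful person would: the job done as asked, in the order asked, and still so for the second after the job is handed in, with the robot touching nothing.
Of clip_short_1, clip_short_2, clip_medium_1, clip_medium_2, clip_long_1, clip_long_2 only 5 to 6 are there at a start; the rules pass over those that are not, and their reading is None.
At some moment in a run one of clip_short_1, clip_short_2, clip_medium_1, clip_medium_2, clip_long_1, clip_long_2 may be knocked a few centimetres aside while the robot is not near it.
It also fails if it takes over 200 s, if anything falls off the work surface, if the arm or the gripper's body presses on something with over 40 N, if the wrist force passes 120 N, or if a joint passes its speed limit or range.

## Robot

A 6-joint arm with a two-finger parallel gripper is mounted at the origin on a cart in front of the work surface, level with it; the furniture and walls round the work are solid. World frame = base frame: x ahead of the robot, y to its left, z up, the work surface at z = 0. Lengths are in mm, angles in rad, forces in N, time in s.
With the tool pointing down it reaches from about 350 to 975 mm from the base axis. Payload 7.1 kg.
Tool frame: the origin (TCP) lies midway between the tips of the shut fingers; the grasp point (between the pads) lies 19 mm behind it; z points along the fingers, y is the line along which they close (so a half turn about z gives the same grasp; the last joint's range is limited). The gripper opens to 88 mm and grips with 3 to 60 N. Pads are 20 mm wide; open, the fingers measure 115 mm over their backs; the gripper's body (75 mm by 178 mm) begins 61 mm behind the grasp point.
Start: joints at [1.165, 0.423, 1.63, -0, 1.089, -0.019], TCP at [235.734, 578.821, 222.675] pointing down, gripper open.
Joint ranges: [-3, 3], [-0.9, 2.11], [0.09, 2.58], [-1.31, 4.45], [0.11, 2.69], [-2.54, 2.54]. Speed limits (rad/s): [2.39, 2.39, 3.01, 3.14, 3.14, 3.14].

## Interface

Orientations are given as a rotation vector (axis times angle).
In Python, from workcell import status, eyes, ticket gives the robot as it stands.
- The arm moves only by the shell command python3 -m jog 'ROWS' [OPENING]. ROWS is one flat JSON list of numbers that holds 1 to 5 rows one after another, with no inner brackets; each row has 6 numbers: dx, dy, dz in mm, then a rotation vector rx, ry, rz in rad; each row shifts and turns the commanded pose from where the row before left it, along the tool's axes as they then stand; what a row does not reach is not made up. A row lasts 1/12 s, in which the tool goes at most 41.7 mm and 0.125 rad, less where a joint would pass 70% of its speed; a pose out of reach is approached as far as the arm can. OPENING is the finger opening in mm, set as the command begins (- or left out keeps the last). The fingers move at their own pace and stop on an object; the grip force is fixed at half the most. Time passes only in rows, so rows that do not move let the fingers close. It prints the time, the measured TCP pose, the force, the opening and the grip force at its end. Input that does not fit is refused with a message, and nothing moves.
- status.get_obs(): the state, without advancing time (a new reading comes with each control period).
- eyes.get_image(name): name is "scene" or "top" or "wrist"; returns a dict with "img" (384x512x3 uint8, red, green, blue), "range_z" (384x512 float32, mm along the optical axis (not along the pixel's ray), 0 where there is no reading), "fx", "fy", "cx", "cy" (pixels), "k1" (the pictures are not rectified: a ray, as slopes to the right and down, at radius r is drawn at 1 + k1 r^2 times it, then the intrinsics apply), "R" (3x3) and "t" (3): a world point X has camera coordinates R X + t. Camera axes: x right, y down, z forward; pixel columns grow to the right and rows downward; lengths in mm; the calibration is good to about 2 mm. A picture is of the moment at which its call begins.
- ticket.close_job(): hands the job in; it is judged then, once.
The state is a dict: "t": time; "qpos": joint angles; "qvel": joint speeds; "joint_torque": joint torques, N m; "ee_pos": TCP position; "orientation": TCP orientation; "ft_force": force on the tool from outside, world axes, zero at the start; "moment": the same for the moment, N m; "width": finger opening in mm; "grasp_force": force on a finger pad.
Only numpy, scipy, OpenCV 4.12 (cv2) and the standard library are available. Lean on these libraries where they do the work, as an engineer would, in place of code of your own. Each camera call takes 0.05 s, during which the arm holds its last target. There are 200 camera calls.

## Working session

There is one attempt and no reset: what is moved stays moved. The work goes in short steps, Python scripts to look and compute and a shell command to move; the robot and the scene stay as the last step left them, time stands still between calls to the robot, and variables do not carry over. Pictures are saved under pics/ and viewed, at most 14 in all, crops included, and the job is handed in when it is done.

```bash
ls; mkdir -p pics; cat > h.py <<'E'
import numpy as np, cv2
from scipy.spatial.transform import Rotation as Ro
from workcell import status, eyes
def grab(n,fn=None):
    d=eyes.get_image(n)
    if fn: cv2.imwrite('pics/'+fn,d['img'][:,:,::-1])
    return d
def ray(d,uv):
    uv=np.atleast_2d(np.array(uv,float))
    p=np.c_[(uv[:,0]-d['cx'])/d['fx'],(uv[:,1]-d['cy'])/d['fy']]
    q=p.copy()
    for _ in range(20): q=p/(1+d['k1']*(q**2).sum(1,keepdims=True))
    R=np.array(d['R']);t=np.array(d['t'])
    return -R.T@t, np.c_[q,np.ones(len(q))]@R
def plane(d,uv,z):
    o,r=ray(d,uv); return o+r*((z-o[2])/r[:,2])[:,None]
def cloud(d):
    v,u=np.mgrid[0:384,0:512]; o,r=ray(d,np.c_[u.ravel(),v.ravel()])
    return (o+r*d['range_z'].reshape(-1,1)).reshape(384,512,3)
E
python3 - <<'E'
from h import *
for n in ('top','scene','wrist'):
    d=grab(n,n+'0.png'); print(n,d['fx'],d['k1'],-np.array(d['R']).T@np.array(d['t']),np.round(np.array(d['R']),2).tolist())
o=status.get_obs(); print(o['t'],o['ee_pos'],o['orientation'],o['width'])
E
```

```text
pics
top 383.6677582813487 0.03638472853275026 [ 316.89694742    3.89594016 1331.01577903] [[0.02, -1.0, 0.02], [-0.98, -0.02, -0.19], [0.19, -0.01, -0.98]]
scene 399.71213152124363 -0.12246056742197507 [ -14.42058929  646.78101149 1235.68551166] [[-0.74, -0.67, 0.02], [-0.53, 0.57, -0.63], [0.41, -0.48, -0.77]]
wrist 333.28099059649264 -0.08921525556696851 [162.58488841 608.96944636 383.98876891] [[0.38, 0.93, -0.0], [0.89, -0.36, 0.29], [0.27, -0.11, -0.96]]
0.15 [235.56256588 578.45138476 222.08507935] [-6.03732262e-01 -3.08277900e+00  1.79668341e-03] 87.95094913896529
```

View pics/top0.png

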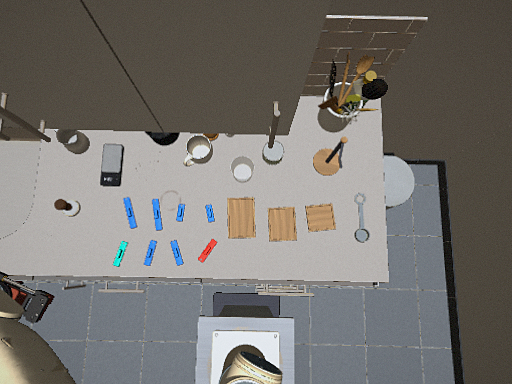

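View pics/scene0.png

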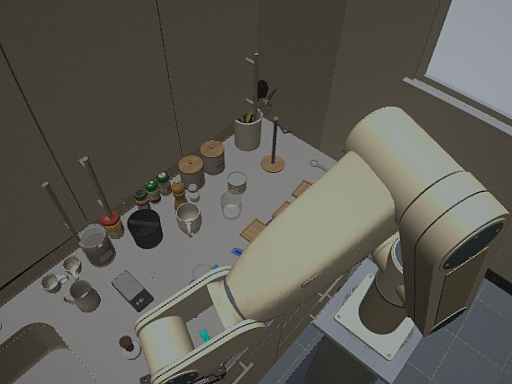

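Top view: blue clips at (130,212), (157,214), (180,212), (210,212), (150,252) and (177,252). The turquoise look-alike is at (120,253) and the red one at (207,250). Trays at (241,217), (282,223) and (320,217); scoop bowl (362,235), eye (360,197); stand foot (327,160); glass (242,170). The scene view is largely blocked by the arm.

```bash
cat >> h.py <<'E'
def blobs(d,lo,hi,amin=25):
    h=cv2.cvtColor(d['img'],cv2.COLOR_RGB2HSV); m=cv2.inRange(h,lo,hi)
    c,_=cv2.findContours(m,cv2.RETR_EXTERNAL,cv2.CHAIN_APPROX_NONE)
    return [x[:,0].astype(float) for x in c if cv2.contourArea(x)>amin]
def rect(xy):
    (c,(w,h),a)=cv2.minAreaRect(xy.astype(np.float32))
    if h>w: w,h,a=h,w,a+90
    return np.round(c,1),round(w),round(h),round((a+90)%180-90,1)
def clips(d,zp=8,amin=25):
    for c in blobs(d,(104,110,60),(125,255,255),amin):
        print('blue',c.mean(0).round(),*rect(plane(d,c,zp)[:,:2]))
E
python3 - <<'E'
from h import *
d=grab('top'); clips(d)
P=cloud(d)
for u,v in [(241,217),(282,223),(320,217),(362,235),(360,197),(327,160),(345,140),(242,160),(273,152),(200,148),(60,205),(170,195),(68,140),(112,165)]:
    print((u,v),P[v,u].round(), plane(d,(u,v),0)[0].round()[:2])
img=d['img']; cv2.imwrite('pics/c1.png',cv2.resize(img[120:280,215:400],None,fx=4,fy=3.7,interpolation=cv2.INTER_CUBIC)[:,:,::-1])
cv2.imwrite('pics/c2.png',cv2.resize(img[180:275,100:260],None,fx=5,fy=5,interpolation=cv2.INTER_CUBIC)[:,:,::-1])
for c in blobs(d,(8,70,60),(25,255,255),300): print('wood',c.mean(0).round(),*rect(plane(d,c,12)[:,:2]))
E
```

```text
blue [176. 252.] [355.4 241.7] 84 21 20.6
blue [150. 253.] [352.9 330.2] 83 21 -11.8
blue [210. 213.] [492.6 135.2] 59 20 13.6
blue [180. 212.] [492.7 236.5] 58 21 -5.2
blue [157. 214.] [484.  316.6] 108 21 11.4
blue [130. 212.] [487.9 409.7] 109 21 18.4
(241, 217) [481.  26.   4.] [481.  26.]
(282, 223) [ 463. -116.    8.] [ 464. -117.]
(320, 217) [ 487. -249.    6.] [ 488. -250.]
(362, 235) [ 429. -394.    2.] [ 429. -394.]
(360, 197) [ 563. -393.   -4.] [ 562. -392.]
(327, 160) [ 682. -268.   44.] [ 695. -277.]
(345, 140) [ 684. -277.  255.] [ 771. -344.]
(242, 160) [672.  27.  52.] [687.  28.]
(273, 152) [702. -79.  57.] [719. -83.]
(200, 148) [725. 179.   7.] [727. 180.]
(60, 205) [495. 604.  95.] [509. 651.]
(170, 195) [553. 277.   2.] [553. 277.]
(68, 140) [741. 647.   6.] [743. 650.]
(112, 165) [651. 481.  17.] [656. 487.]
wood [282. 224.] [ 460.6 -115.2] 114 94 3.2
wood [320. 217.] [ 486.1 -248.2] 94 89 -82.9
wood [241. 217.] [479.2  26.5] 139 94 2.9
wood [327. 161.] [ 684.  -271.1] 96 93 1.4
wood [349.  59.] [1111.1 -371.1] 473 306 -35.3
```

View pics/c1.png

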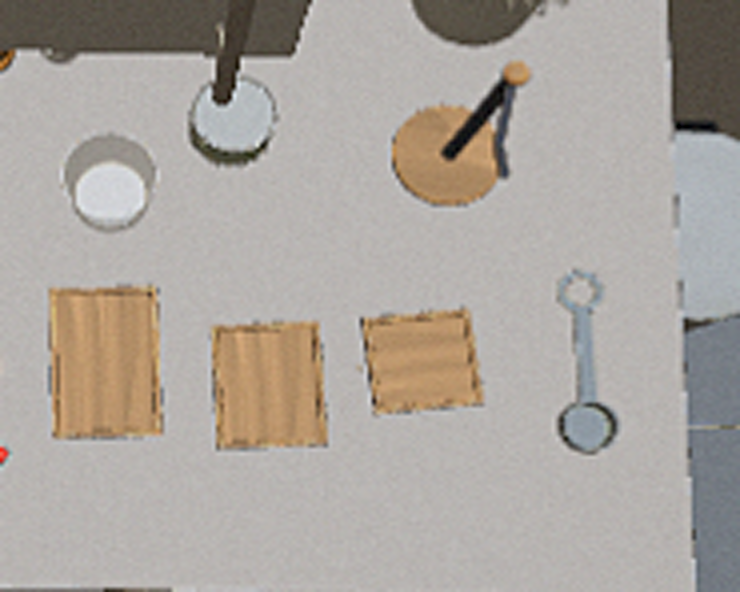

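View pics/c2.png

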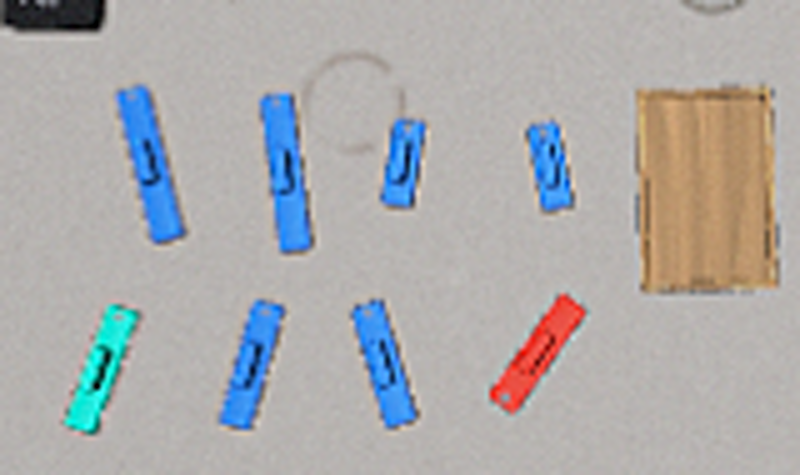

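Listing the candidates: blue flat clips at (130,212) and (157,214), both long at 108–109 mm; (180,212) and (210,212), both short at 58–59 mm; (150,252) and (177,252), both medium at 83–84 mm. The turquoise (120,253) and red (207,250) ones are look-alikes to leave. The crop shows all six lying flat with the tab up. The ring near (170,200) is only a stain. The short tray's length lies at about 7° to world x.

```bash
cat > p.py <<'E'
# usage: p.py x y z a(deg of tool x, tool pointing down): rotation first, then translation in the turned tool frame
import sys; from h import *
x,y,z,a=map(float,sys.argv[1:5]); o=status.get_obs(); R=Ro.from_rotvec(o['orientation'])
a=np.radians(a); T=Ro.from_matrix(np.array([[np.cos(a),np.sin(a),0],[np.sin(a),-np.cos(a),0],[0,0,-1]]))
d=np.array([x,y,z])-o['ee_pos']; D=T.inv().apply(d)
print('rot',(R.inv()*T).as_rotvec().round(3),'then move',D.round(1),'world',d.round(1),'| q',np.round(o['qpos'],2),'w',round(o['width'],1),'F',np.round(o['ft_force'],1),'t',o['t'])
E
python3 p.py 487.9 409.7 112 198.4
```

```text
rot [-0.001 -0.    -0.708] then move [-186.1 -239.8  110.2] world [ 252.3 -168.8 -110.2] | q [ 1.16  0.42  1.63  0.    1.09 -0.02] w 88.0 F [-0.3 -0.3  0.9] t 0.2
```

```bash
python3 -m jog '[0,0,0,0,0,-0.118,0,0,0,0,0,-0.118,0,0,0,0,0,-0.118,0,0,0,0,0,-0.118,0,0,0,0,0,-0.118]' 40
python3 -m jog '[0,0,0,0,0,-0.118,-20.7,-26.6,12.2,0,0,0,-20.7,-26.6,12.2,0,0,0,-20.7,-26.6,12.2,0,0,0,-20.7,-26.6,12.2,0,0,0]'
python3 -m jog '[-20.7,-26.6,12.2,0,0,0,-20.7,-26.6,12.2,0,0,0,-20.7,-26.6,12.2,0,0,0,-20.7,-26.6,12.2,0,0,0,-20.7,-26.6,12.2,0,0,0]'
python3 -m jog '[0,0,0,0,0,0,0,0,0,0,0,0]'
python3 p.py 487.9 409.7 112 198.4; python3 -c "
from h import *
d=grab('wrist','w1.png'); clips(d,8,200)
clips(grab('top'))"
```

```text
t: 0.62
ee_pos: [235.7, 578.7, 222.4]
orientation: [0.328, -3.124, 0.001]
ft_force: [0.5, 0.7, 0.3]
width: 57.8
grasp_force: 0.0
t: 1.03
ee_pos: [348.7, 503.2, 173.3]
orientation: [-0.504, 3.101, 0.0]
ft_force: [-0.1, 0.7, -0.2]
width: 40.1
grasp_force: 0.0
t: 1.45
ee_pos: [489.2, 409.3, 112.1]
orientation: [0.502, -3.101, 0.0]
ft_force: [-0.1, 0.8, -0.2]
width: 40.1
grasp_force: 0.0
t: 1.62
ee_pos: [488.9, 409.0, 111.8]
orientation: [0.497, -3.1, 0.001]
ft_force: [-0.8, 0.5, 0.1]
width: 40.0
grasp_force: 0.0
rot [-0.001 -0.002 -0.003] then move [ 0.7  1.  -0.2] world [-1.   0.7  0.2] | q [ 0.68  0.58  1.67  0.    0.9  -1.21] w 40.0 F [-0.8  0.5  0.1] t 1.6167
blue [254. 182.] [488.1 410.6] 108 21 18.2
blue [ 52. 126.] [492.3 235.6] 59 27 -6.0
blue [148. 144.] [484.6 317.5] 109 22 11.5
blue [194.  17.] [377.2 326.3] 36 21 -11.1
blue [98.  6.] [391.4 256. ] 22 9 -74.8
blue [176. 252.] [355.4 241.7] 84 21 20.6
blue [150. 253.] [353.  330.4] 83 21 -12.0
blue [131. 218.] [470.1 404.2] 72 20 18.4
blue [210. 213.] [492.6 135.2] 59 20 13.6
blue [180. 212.] [492.7 236.5] 58 21 -5.2
blue [157. 214.] [484.  316.8] 108 21 11.4
```

View pics/w1.png

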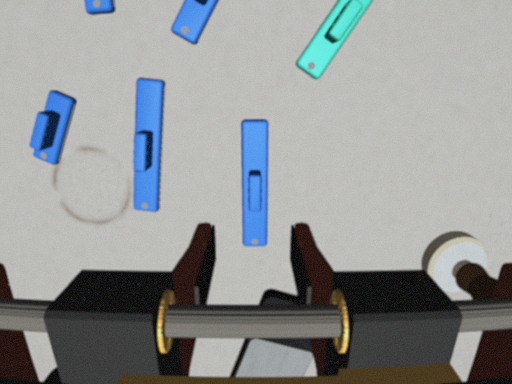

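The wrist view has the long clip at (255,182), centred between the fingers. Its position agrees with the top camera to 1 mm. Descend and grip.

```bash
python3 -m jog '[0.7,1,35,0,0,0,0,0,35,0,0,0,0,0,29,0,0,0,0,0,0,0,0,0,0,0,0,0,0,0]' 40
python3 -m jog '[0,0,0,0,0,0,0,0,0,0,0,0,0,0,0,0,0,0,0,0,0,0,0,0]' 0
python3 -m jog '[0,0,-30,0,0,0,0,0,-35,0,0,0,0,0,-25,0,0,0,0,0,0,0,0,0]'
python3 p.py 480.2 6.5 102 182.9
```

```text
t: 2.13
ee_pos: [485.4, 411.6, 13.3]
orientation: [0.505, -3.098, 0.002]
ft_force: [0.2, -0.3, 1.2]
width: 39.7
grasp_force: 0.0
t: 2.47
ee_pos: [487.9, 412.0, 15.7]
orientation: [-0.502, 3.099, 0.002]
ft_force: [0.5, 0.6, 0.3]
width: 17.1
grasp_force: 0.0
t: 2.8
ee_pos: [490.2, 413.6, 110.3]
orientation: [-0.501, 3.093, 0.008]
ft_force: [1.7, 0.4, 0.5]
width: 0.5
grasp_force: 0.0
rot [0.005 0.009 0.27 ] then move [  30.6 -406.1    8.3] world [ -10.  -407.1   -8.3] | q [ 0.68  0.58  1.67  0.    0.89 -1.21] w 0.5 F [1.7 0.4 0.5] t 2.8
```

Lifted before the fingers finished closing. Reopen, check the clip and retry with a longer wait.

```bash
python3 -m jog '[0,0,0,0,0,0,0,0,0,0,0,0,0,0,0,0,0,0,0,0,0,0,0,0,0,0,0,0,0,0]' 36
python3 -c "
from h import *
d=grab('wrist'); clips(d,8,400)"
for i in 1 2; do python3 p.py 488.1 410.6 112 198.3; done
```

```text
t: 3.22
ee_pos: [486.5, 410.7, 102.6]
orientation: [0.502, -3.099, 0.002]
ft_force: [0.2, 0.3, 0.8]
width: 30.2
grasp_force: 0.0
blue [251. 190.] [488.6 410.4] 108 21 18.4
blue [ 42. 129.] [492.4 235.1] 60 28 -6.5
blue [141. 148.] [484.9 316.9] 109 23 11.4
blue [188.  18.] [377.7 326. ] 35 21 -11.6
rot [-0.001 -0.002  0.002] then move [-1.3 -0.6 -9.2] world [ 1.5 -0.2  9.2] | q [ 0.68  0.59  1.67 -0.    0.88 -1.21] w 33.7 F [-0.6 -0.3 -0.9] t 3.2667
rot [-0.001 -0.002  0.002] then move [-1.3 -0.6 -9.2] world [ 1.5 -0.2  9.2] | q [ 0.68  0.59  1.67 -0.    0.88 -1.21] w 33.7 F [-0.6 -0.3 -0.9] t 3.2667
```

```bash
python3 -m jog '[-1,-0.5,35,0,0,0,0,0,35,0,0,0,0,0,20,0,0,0,0,0,0,0,0,0,0,0,0,0,0,0]' 36
python3 -m jog '[0,0,0,0,0,0,0,0,0,0,0,0,0,0,0,0,0,0,0,0,0,0,0,0,0,0,0,0,0,0]' 0
python3 -m jog '[0,0,0,0,0,0,0,0,0,0,0,0,0,0,0,0,0,0,0,0,0,0,0,0,0,0,0,0,0,0]' 0
python3 -m jog '[0,0,-30,0,0,0,0,0,-35,0,0,0,0,0,-25,0,0,0,0,0,0,0,0,0,0,0,0,0,0,0]'
python3 p.py 480.2 6.5 102 182.9
```

```text
t: 3.68
ee_pos: [487.4, 410.4, 12.6]
orientation: [0.502, -3.099, 0.002]
ft_force: [0.2, 0.4, 0.2]
width: 36.0
grasp_force: 0.0
t: 4.1
ee_pos: [488.8, 411.6, 15.2]
orientation: [-0.502, 3.099, 0.002]
ft_force: [-1.1, -0.6, 5.7]
width: 9.5
grasp_force: 30.0
t: 4.52
ee_pos: [488.8, 411.6, 15.1]
orientation: [-0.502, 3.1, 0.001]
ft_force: [-0.8, -1.1, 6.1]
width: 9.4
grasp_force: 30.0
t: 4.93
ee_pos: [489.1, 411.8, 105.7]
orientation: [-0.502, 3.098, 0.003]
ft_force: [0.1, -0.3, -1.7]
width: 9.6
grasp_force: 30.0
rot [0.002 0.003 0.271] then move [  29.4 -404.3    3.7] world [  -8.9 -405.3   -3.7] | q [ 0.68  0.59  1.67 -0.    0.88 -1.21] w 9.6 F [ 0.1 -0.3 -1.7] t 4.9333
```

```bash
python3 -m jog '[0,0,0,0,0,0.09,0,0,0,0,0,0.09,0,0,0,0,0,0.09,2.9,-40.4,0,0,0,0,2.9,-40.4,0,0,0,0]'
python3 -m jog '[2.9,-40.4,0,0,0,0,2.9,-40.4,0,0,0,0,2.9,-40.4,0,0,0,0,2.9,-40.4,0,0,0,0,2.9,-40.4,0,0,0,0]'
python3 -m jog '[2.9,-40.4,0,0,0,0,2.9,-40.4,0,0,0,0,2.9,-40.4,0,0,0,0,0,0,0,0,0,0,0,0,0,0,0,0]'
python3 p.py 480.2 6.5 21 182.9; python3 -c "
from h import *
d=grab('wrist','w2.png');clips(d,8,400)
for c in blobs(d,(8,70,60),(25,255,255),600): print('wood',c.mean(0).round(),*rect(plane(d,c,12)[:,:2]))"
```

```text
t: 5.35
ee_pos: [485.5, 330.0, 102.1]
orientation: [0.085, -3.139, 0.001]
ft_force: [0.5, -1.0, -0.4]
width: 9.9
grasp_force: 30.0
t: 5.77
ee_pos: [480.8, 125.6, 102.5]
orientation: [0.081, -3.138, 0.001]
ft_force: [0.6, -0.4, -0.5]
width: 9.7
grasp_force: 30.0
t: 6.18
ee_pos: [478.8, 4.1, 102.8]
orientation: [0.073, -3.138, -0.0]
ft_force: [1.0, 0.3, -0.9]
width: 10.1
grasp_force: 30.0
rot [ 0.    -0.002 -0.004] then move [-1.5  2.3 81.8] world [  1.4   2.4 -81.8] | q [-0.02  0.4   2.03  0.    0.71 -1.63] w 10.1 F [ 1.   0.3 -0.9] t 6.1833
blue [506. 224.] [500.8 226.1] 51 19 16.9
blue [408. 213.] [492.2 136.8] 60 25 13.7
blue [253. 218.] [511.7   6. ] 154 32 2.7
wood [224. 378.] [676.  -19.5] 358 25 -86.6
wood [  7. 185.] [ 484.3 -195.3] 91 25 -10.1
wood [276. 175.] [479.9  26.7] 139 92 3.0
wood [106. 158.] [ 461.4 -113. ] 113 95 3.7
```

View pics/w2.png

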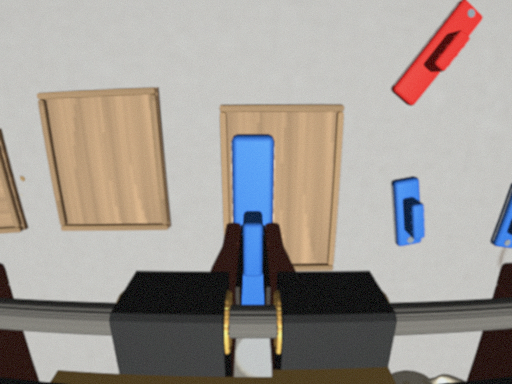

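The wrist view shows the clip gripped, parallel to the long tray (centre about (276,175)) and over its left half. Lower and release.

```bash
python3 -m jog '[-1.5,2.3,35,0,0,0,0,0,30,0,0,0,0,0,15,0,0,0,0,0,0,0,0,0,0,0,2,0,0,0]'
python3 -m jog '[0,0,0,0,0,0,0,0,0,0,0,0,0,0,0,0,0,0]' 24
python3 -m jog '[0,0,-35,0,0,0,0,0,-35,0,0,0,0,0,-10,0,0,0,0,35,0,0,0,0,0,35,0,0,0,0]' 36
python3 -m jog '[0,40,0,0,0,0,0,40,0,0,0,0,0,40,0,0,0,0,0,40,0,0,0,0,0,40,0,0,0,0]'
python3 -m jog '[0,30,0,0,0,0,0,0,0,0,0,0,0,0,0,0,0,0]'
python3 -c "
from h import *
d=grab('top');clips(d)
d=grab('wrist');clips(d,8,400)"
python3 p.py 484.5 317.1 60 191.4
```

```text
t: 6.65
ee_pos: [480.7, 9.9, 21.2]
orientation: [0.084, -3.138, -0.0]
ft_force: [0.6, -0.3, -0.4]
width: 10.0
grasp_force: 30.0
t: 6.9
ee_pos: [482.0, 8.8, 22.8]
orientation: [-0.081, 3.139, -0.0]
ft_force: [-0.2, 0.1, -0.1]
width: 22.7
grasp_force: 0.0
t: 7.32
ee_pos: [479.1, 78.2, 103.9]
orientation: [-0.074, 3.136, 0.001]
ft_force: [0.8, 0.3, -0.6]
width: 35.9
grasp_force: 0.0
t: 7.73
ee_pos: [467.2, 280.2, 102.6]
orientation: [-0.08, 3.139, 0.001]
ft_force: [1.1, -0.3, -1.0]
width: 36.3
grasp_force: 0.0
t: 7.98
ee_pos: [465.7, 309.4, 102.3]
orientation: [-0.085, 3.139, 0.001]
ft_force: [-0.3, -0.4, -0.5]
width: 36.2
grasp_force: 0.0
blue [176. 252.] [355.3 241.8] 84 21 20.1
blue [210. 213.] [492.6 135.2] 59 20 13.6
blue [180. 212.] [492.7 236.5] 58 21 -5.2
blue [246. 218.] [479.3   8.6] 108 21 1.5
blue [165. 217.] [492.5 237.1] 60 21 -5.8
blue [ 46. 209.] [493.5 131.9] 59 33 12.3
blue [261. 211.] [484.5 316.8] 109 21 11.4
blue [290.  48.] [357.9 329.5] 75 21 -11.6
blue [171.  46.] [360.2 243.6] 74 21 20.2
rot [-0.    -0.    -0.148] then move [-20.5   6.   41.9] world [ 18.9   9.9 -41.9] | q [ 0.56  0.5   1.86 -0.    0.79 -1.06] w 35.8 F [-0.5 -0.9 -0.2] t 8.0833
```

```bash
python3 -m jog '[0,0,0,0,0,-0.074,0,0,0,0,0,-0.074,-20.5,6,5,0,0,0,0,0,0,0,0,0,0,0,0,0,0,0]'
python3 -m jog '[0,0,35,0,0,0,0,0,30,0,0,0,0,0,17.5,0,0,0,0,0,0,0,0,0,0,0,0,0,0,0]'
python3 p.py 484.5 317.1 14 191.4
python3 -m jog '[0,0,0,0,0,0,0,0,0,0,0,0,0,0,0,0,0,0,0,0,0,0,0,0,0,0,0,0,0,0]' 0
python3 -m jog '[0,0,0,0,0,0,0,0,-30,0,0,0,0,0,-35,0,0,0,0,0,-25,0,0,0,0,0,0,0,0,0]'
python3 p.py 478.9 47 100 183
```

```text
t: 8.5
ee_pos: [485.4, 316.6, 96.8]
orientation: [0.309, -3.126, 0.0]
ft_force: [-0.2, 0.2, 0.9]
width: 36.3
grasp_force: 0.0
t: 8.92
ee_pos: [483.8, 316.6, 13.9]
orientation: [0.31, -3.124, 0.002]
ft_force: [-0.6, 0.9, 1.0]
width: 36.1
grasp_force: 0.0
rot [-0.001 -0.003 -0.001] then move [-0.8  0.3 -0.1] world [0.7 0.5 0.1] | q [ 0.56  0.66  1.83 -0.    0.65 -1.21] w 36.1 F [-0.6  0.9  1. ] t 8.9167
t: 9.33
ee_pos: [485.4, 318.4, 15.4]
orientation: [-0.312, 3.125, 0.001]
ft_force: [-1.0, -0.7, 5.7]
width: 9.7
grasp_force: 30.0
t: 9.75
ee_pos: [487.7, 319.9, 109.6]
orientation: [-0.312, 3.118, 0.006]
ft_force: [1.0, 0.7, -0.3]
width: 9.6
grasp_force: 30.0
rot [0.004 0.008 0.147] then move [  23.  -272.     9.6] world [  -8.8 -272.9   -9.6] | q [ 0.56  0.51  1.8   0.    0.82 -1.21] w 9.6 F [ 1.   0.7 -0.3] t 9.75
```

```bash
python3 -m jog '[0,0,0,0,0,0.074,0,0,0,0,0,0.074,3,-38.8,0,0,0,0,3,-38.8,0,0,0,0,3,-38.8,0,0,0,0]'
python3 -m jog '[3,-38.8,0,0,0,0,3,-38.8,0,0,0,0,3,-38.8,0,0,0,0,3,-38.8,0,0,0,0,0,0,0,0,0,0]'
python3 -m jog '[0,0,0,0,0,0,0,0,0,0,0,0,0,0,0,0,0,0]'
python3 p.py 478.9 47 21 183
```

```text
t: 10.17
ee_pos: [481.1, 200.4, 103.9]
orientation: [0.084, -3.14, 0.0]
ft_force: [0.7, -0.6, -0.5]
width: 10.1
grasp_force: 30.0
t: 10.58
ee_pos: [476.7, 40.6, 103.9]
orientation: [0.073, -3.139, 0.002]
ft_force: [0.7, -0.1, -1.3]
width: 9.8
grasp_force: 30.0
t: 10.83
ee_pos: [477.8, 46.7, 104.2]
orientation: [0.082, -3.14, -0.0]
ft_force: [-0.9, 0.7, -0.6]
width: 9.8
grasp_force: 30.0
rot [ 0. -0. -0.] then move [-1.1  0.3 83.2] world [  1.1   0.3 -83.2] | q [ 0.07  0.4   2.02  0.    0.72 -1.55] w 9.8 F [-0.9  0.7 -0.6] t 10.8333
```

```bash
python3 -m jog '[-1.1,0.3,35,0,0,0,0,0,30,0,0,0,0,0,15,0,0,0,0,0,3,0,0,0,0,0,0,0,0,0]'
python3 -m jog '[0,0,0,0,0,0,0,0,0,0,0,0,0,0,0,0,0,0]' 24
python3 -m jog '[0,0,-35,0,0,0,0,0,-35,0,0,0,-18,30,-10,0,0,0,0,30,0,0,0,-0.093,0,28,0,0,0,-0.093]' 36
python3 -m jog '[0,0,0,0,0,0,0,0,0,0,0,0,0,0,0,0,0,0]'
python3 -c "
from h import *
d=grab('top');clips(d)
d=grab('wrist');clips(d,8,400)"
python3 p.py 492.5 136 14 193.6
```

```text
t: 11.25
ee_pos: [478.1, 47.6, 20.5]
orientation: [0.085, -3.138, 0.0]
ft_force: [0.3, 0.2, 0.0]
width: 9.8
grasp_force: 30.0
t: 11.5
ee_pos: [479.2, 46.8, 21.6]
orientation: [-0.082, 3.14, 0.0]
ft_force: [-0.2, 0.8, 0.5]
width: 23.1
grasp_force: 0.0
t: 11.92
ee_pos: [492.1, 136.2, 103.4]
orientation: [-0.376, 3.114, 0.001]
ft_force: [-0.7, -0.2, -0.2]
width: 36.1
grasp_force: 0.0
t: 12.17
ee_pos: [489.5, 134.5, 101.4]
orientation: [0.371, -3.119, 0.0]
ft_force: [-0.7, 0.4, 0.2]
width: 36.0
grasp_force: 0.0
blue [150. 253.] [353.  330.4] 83 21 -12.0
blue [246. 217.] [479.3   8.6] 108 21 1.5
blue [235. 218.] [478.3  46.7] 108 21 1.9
blue [372. 220.] [493.  238.7] 59 27 -5.9
blue [253. 192.] [492.5 135.3] 58 21 13.1
blue [148. 148.] [478.9  46.7] 111 22 3.0
blue [ 99. 140.] [481.5   6.8] 111 26 3.1
blue [435.  54.] [356.2 244.3] 81 28 20.1
rot [-0.    -0.    -0.002] then move [-3.3  1.4 87.3] world [  2.9   2.2 -87.3] | q [ 0.24  0.44  1.97 -0.    0.74 -1.56] w 35.9 F [ 0.8 -0.8 -0.9] t 12.2667
```

```bash
python3 -m jog '[-3.2,0.8,35,0,0,0,0,0,35,0,0,0,0,0,17,0,0,0,0,0,0,0,0,0,0,0,0,0,0,0]'
python3 -m jog '[0,0,0,0,0,0,0,0,0,0,0,0,0,0,0,0,0,0,0,0,0,0,0,0,0,0,0,0,0,0]' 0
python3 -m jog '[0,0,0,0,0,0,0,0,-30,0,0,0,0,0,-35,0,0,0,0,0,-25,0,0,0,0,0,0,0,0,0]'
python3 -m jog '[0,0,0,0,0,0,0,0,0,0,0,0]'
python3 p.py 488.6 -268 100 187.1
```

```text
t: 12.68
ee_pos: [492.0, 135.1, 13.7]
orientation: [0.369, -3.117, 0.001]
ft_force: [0.2, 0.3, -0.2]
width: 36.1
grasp_force: 0.0
t: 13.1
ee_pos: [493.4, 136.3, 15.4]
orientation: [-0.372, 3.118, 0.0]
ft_force: [0.1, -0.8, 6.1]
width: 9.7
grasp_force: 30.0
t: 13.52
ee_pos: [495.7, 137.0, 109.1]
orientation: [-0.371, 3.111, 0.002]
ft_force: [1.3, -1.6, 1.0]
width: 9.5
grasp_force: 30.0
t: 13.68
ee_pos: [492.2, 136.1, 104.1]
orientation: [0.372, -3.119, 0.0]
ft_force: [0.1, 0.7, -0.4]
width: 9.5
grasp_force: 30.0
rot [-0.    -0.     0.113] then move [  53.5 -400.5    4.1] world [  -3.6 -404.1   -4.1] | q [ 0.25  0.44  1.96 -0.    0.75 -1.56] w 9.5 F [ 0.1  0.7 -0.4] t 13.6833
```

```bash
python3 -m jog '[0,0,0,0,0,0.113,5.3,-40,0,0,0,0,5.3,-40,0,0,0,0,5.3,-40,0,0,0,0,5.3,-40,0,0,0,0]'
python3 -m jog '[5.3,-40,0,0,0,0,5.3,-40,0,0,0,0,5.3,-40,0,0,0,0,5.3,-40,0,0,0,0,5.3,-40,0,0,0,0]'
python3 -m jog '[5.3,-40,0,0,0,0,0,0,0,0,0,0,0,0,0,0,0,0,0,0,0,0,0,0]'
python3 p.py 488.6 -268 21 187.1; python3 -c "
from h import *
d=grab('wrist','w3.png')
for c in blobs(d,(8,70,60),(25,255,255),600): print('wood',c.mean(0).round(),*rect(plane(d,c,12)[:,:2]))"
```

```text
t: 14.1
ee_pos: [490.0, -26.5, 102.8]
orientation: [0.197, -3.132, -0.001]
ft_force: [0.8, -0.1, -0.3]
width: 10.1
grasp_force: 30.0
t: 14.52
ee_pos: [488.4, -228.5, 102.6]
orientation: [0.194, -3.133, -0.003]
ft_force: [-0.1, -0.1, -0.8]
width: 9.8
grasp_force: 30.0
t: 14.85
ee_pos: [488.4, -266.5, 102.8]
orientation: [0.193, -3.133, -0.003]
ft_force: [0.3, -0.2, -1.2]
width: 9.9
grasp_force: 30.0
rot [ 0.002 -0.003 -0.001] then move [-0.1 -1.5 81.8] world [  0.2  -1.5 -81.8] | q [-0.52  0.49  1.86  0.    0.8  -2.22] w 9.9 F [ 0.3 -0.2 -1.2] t 14.85
wood [226. 375.] [ 668. -277.] 358 63 -82.4
wood [269. 187.] [ 486.6 -249.1] 92 89 -82.3
wood [435. 175.] [ 461.5 -118.1] 113 96 3.9
```

View pics/w3.png

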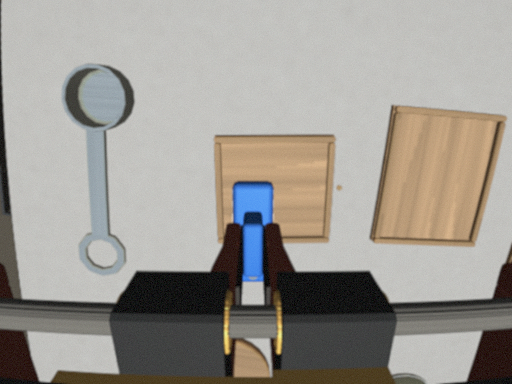

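The short clip is held over the left half of the short tray (pixel (274,188)), parallel to its shorter side, which is the tray's length. The scoop is visible at left: bowl (98,97), eye (102,253).

```bash
python3 -m jog '[0,-1.5,35,0,0,0,0,0,30,0,0,0,0,0,15,0,0,0,0,0,2,0,0,0,0,0,0,0,0,0]'
python3 -m jog '[0,0,0,0,0,0,0,0,0,0,0,0,0,0,0,0,0,0]' 24
python3 -m jog '[0,0,-35,0,0,0,0,0,-35,0,0,0,0,0,-10,0,0,0,-5,40,0,0,0,0.11,-5,40,0,0,0,0.11]' 36
python3 -m jog '[-5,40,0,0,0,0,-5,40,0,0,0,0,-5,40,0,0,0,0,-5,40,0,0,0,0,-5,40,0,0,0,0]'
python3 -m jog '[0,40,0,0,0,0,0,40,0,0,0,0,0,40,0,0,0,0,0,40,0,0,0,0,0,40,0,0,0,0]'
python3 -m jog '[0,0,0,0,0,0,0,0,0,0,0,0,0,0,0,0,0,0]'
python3 -c "
from h import *
d=grab('top');clips(d)
d=grab('wrist');clips(d,8,400)"
python3 p.py 492.6 236.7 14 174.4
```

```text
t: 15.32
ee_pos: [489.2, -266.8, 21.2]
orientation: [0.198, -3.133, -0.003]
ft_force: [-0.5, 1.2, 0.4]
width: 10.0
grasp_force: 30.0
t: 15.57
ee_pos: [490.4, -268.7, 23.3]
orientation: [-0.196, 3.134, -0.001]
ft_force: [-0.8, -0.2, 0.4]
width: 23.1
grasp_force: 0.0
t: 15.98
ee_pos: [494.8, -189.4, 104.2]
orientation: [0.164, 3.133, -0.002]
ft_force: [1.3, 0.9, -0.3]
width: 36.0
grasp_force: 0.0
t: 16.4
ee_pos: [538.5, 10.2, 102.9]
orientation: [0.151, 3.137, 0.0]
ft_force: [0.4, -0.6, 0.4]
width: 35.7
grasp_force: 0.0
t: 16.82
ee_pos: [557.3, 209.5, 102.9]
orientation: [0.15, 3.137, 0.001]
ft_force: [1.1, -0.7, -0.0]
width: 36.0
grasp_force: 0.0
t: 17.07
ee_pos: [557.0, 207.1, 102.4]
orientation: [-0.149, -3.138, 0.001]
ft_force: [0.2, -1.5, 0.8]
width: 36.0
grasp_force: 0.0
blue [325. 217.] [ 488.9 -267.1] 59 20 7.8
blue [234. 218.] [476.6  46.6] 104 21 1.9
blue [246. 217.] [479.3   8.6] 108 21 1.5
blue [  8. 143.] [496.4   7.4] 78 24 4.4
blue [284. 104.] [493.1 236.9] 58 21 -5.9
blue [ 37. 110.] [477.9  41.7] 111 31 3.3
rot [-0.    -0.     0.001] then move [67.2 24.3 88.4] world [-64.5  30.7 -88.4] | q [ 0.33  0.54  1.77 -0.    0.83 -1.14] w 35.8 F [ 0.5 -0.4 -0.3] t 17.1667
```

```bash
python3 -m jog '[33.5,12.2,0,0,0,0,33.5,12.2,0,0,0,0,0,0,0,0,0,0,0,0,0,0,0,0]'
python3 p.py 492.8 236.8 14 174.3
python3 -m jog '[0,0,35,0,0,0,0,0,35,0,0,0,0,0,18,0,0,0,0,0,0,0,0,0,0,0,0,0,0,0]'
python3 p.py 492.8 236.8 14 174.3
python3 -m jog '[0,0,0,0,0,0,0,0,0,0,0,0,0,0,0,0,0,0,0,0,0,0,0,0,0,0,0,0,0,0]' 0
python3 -m jog '[0,0,0,0,0,0,0,0,-30,0,0,0,0,0,-35,0,0,0,0,0,-25,0,0,0,0,0,0,0,0,0]'
python3 -m jog '[0,0,0,0,0,0,0,0,0,0,0,0]'
python3 p.py 484 -229.5 100 187.5
```

```text
t: 17.5
ee_pos: [492.0, 237.1, 102.5]
orientation: [-0.15, -3.137, 0.001]
ft_force: [0.6, -0.5, 0.6]
width: 35.9
grasp_force: 0.0
rot [-0.001 -0.001  0.004] then move [-0.8 -0.2 88.5] world [  0.8  -0.3 -88.5] | q [ 0.43  0.48  1.88 -0.    0.78 -1.05] w 35.9 F [ 0.6 -0.5  0.6] t 17.5
t: 17.92
ee_pos: [493.7, 236.9, 13.8]
orientation: [-0.153, -3.137, 0.001]
ft_force: [0.6, -0.4, 0.0]
width: 36.0
grasp_force: 0.0
rot [-0.001 -0.001  0.002] then move [ 0.8 -0.1 -0.2] world [-0.9 -0.1  0.2] | q [ 0.43  0.64  1.9  -0.    0.61 -1.05] w 36.0 F [ 0.6 -0.4  0. ] t 17.9167
t: 18.33
ee_pos: [493.7, 238.3, 15.4]
orientation: [0.15, 3.136, 0.001]
ft_force: [0.0, -1.5, 6.2]
width: 9.9
grasp_force: 30.0
t: 18.75
ee_pos: [495.9, 239.5, 109.3]
orientation: [0.15, 3.131, 0.006]
ft_force: [1.1, 0.3, -0.2]
width: 9.9
grasp_force: 30.0
t: 18.92
ee_pos: [492.6, 237.9, 104.0]
orientation: [-0.15, -3.138, 0.0]
ft_force: [0.1, 0.2, -1.2]
width: 9.8
grasp_force: 30.0
rot [-0.    -0.    -0.226] then move [  69.5 -462.3    4. ] world [  -8.6 -467.4   -4. ] | q [ 0.43  0.48  1.88 -0.    0.78 -1.05] w 9.8 F [ 0.1  0.2 -1.2] t 18.9167
```

```bash
python3 -m jog '[0,0,0,0,0,-0.113,0,0,0,0,0,-0.113,5.8,-38.5,0,0,0,0,5.8,-38.5,0,0,0,0,5.8,-38.5,0,0,0,0]'
python3 -m jog '[5.8,-38.5,0,0,0,0,5.8,-38.5,0,0,0,0,5.8,-38.5,0,0,0,0,5.8,-38.5,0,0,0,0,5.8,-38.5,0,0,0,0]'
python3 -m jog '[5.8,-38.5,0,0,0,0,5.8,-38.5,0,0,0,0,5.8,-38.5,0,0,0,0,5.8,-38.5,0,0,0,0,0,0,0,0,0,0]'
python3 -m jog '[0,0,0,0,0,0,0,0,0,0,0,0,0,0,0,0,0,0]'
python3 p.py 484 -229.5 21 187.5
```

```text
t: 19.33
ee_pos: [489.2, 120.3, 102.6]
orientation: [0.208, -3.132, 0.001]
ft_force: [0.2, -0.2, -0.3]
width: 9.8
grasp_force: 30.0
t: 19.75
ee_pos: [485.4, -75.0, 102.8]
orientation: [0.205, -3.132, -0.001]
ft_force: [0.7, 0.4, -1.7]
width: 9.6
grasp_force: 30.0
t: 20.17
ee_pos: [483.7, -234.6, 103.1]
orientation: [0.198, -3.135, 0.002]
ft_force: [-0.3, -0.0, -0.6]
width: 9.4
grasp_force: 30.0
t: 20.42
ee_pos: [483.3, -227.6, 103.4]
orientation: [0.206, -3.133, -0.002]
ft_force: [-0.2, 0.2, -0.5]
width: 9.8
grasp_force: 30.0
rot [ 0.001 -0.002  0.   ] then move [-0.5 -1.9 82.4] world [  0.7  -1.9 -82.4] | q [-0.46  0.47  1.91  0.    0.77 -2.16] w 9.8 F [-0.2  0.2 -0.5] t 20.4167
```

```bash
python3 -m jog '[-0.5,-1.9,35,0,0,0,0,0,30,0,0,0,0,0,15,0,0,0,0,0,2,0,0,0,0,0,0,0,0,0]'
python3 -m jog '[0,0,0,0,0,0,0,0,0,0,0,0,0,0,0,0,0,0]' 24
python3 -m jog '[0,0,-35,0,0,0,0,0,-35,0,0,0,0,0,-10,0,0,0,5.5,40,0,0,0,0,5.5,40,0,0,0,0]' 36
python3 -m jog '[5.5,40,0,0,0,0,5.5,40,0,0,0,0,5.5,40,0,0,0,0,5.5,40,0,0,0,0,5.5,40,0,0,0,0]'
python3 -m jog '[5.5,40,0,0,0,0,5.5,40,0,0,0,0,5.5,40,0,0,0,0,5.5,40,0,0,0,0,5.5,40,0,0,0,0]'
python3 -m jog '[0,0,0,0,0,-0.112,0,0,0,0,0,-0.112,0,0,0,0,0,0,0,0,0,0,0,0,0,0,0,0,0,0]'
python3 -c "
from h import *
d=grab('top');clips(d)
d=grab('wrist');clips(d,8,400)"
python3 p.py 355.3 241.8 14 200.3
```

```text
t: 20.83
ee_pos: [484.2, -229.2, 21.5]
orientation: [0.208, -3.132, -0.002]
ft_force: [-0.0, -0.3, -0.4]
width: 9.7
grasp_force: 30.0
t: 21.08
ee_pos: [485.4, -230.8, 23.3]
orientation: [-0.205, 3.134, -0.001]
ft_force: [0.4, 0.7, -0.8]
width: 23.3
grasp_force: 0.0
t: 21.5
ee_pos: [465.0, -153.9, 104.2]
orientation: [-0.199, 3.13, -0.003]
ft_force: [0.3, 0.2, -0.1]
width: 36.1
grasp_force: 0.0
t: 21.92
ee_pos: [409.6, 43.3, 102.9]
orientation: [-0.203, 3.133, 0.0]
ft_force: [0.4, 0.6, 1.0]
width: 35.6
grasp_force: 0.0
t: 22.33
ee_pos: [356.3, 238.4, 103.0]
orientation: [-0.204, 3.134, 0.001]
ft_force: [0.8, -0.3, -0.3]
width: 36.0
grasp_force: 0.0
t: 22.75
ee_pos: [357.2, 236.1, 102.6]
orientation: [-0.547, 3.093, 0.0]
ft_force: [-0.2, 0.3, 0.0]
width: 36.0
grasp_force: 0.0
blue [314. 218.] [ 483.  -229.9] 58 21 7.5
blue [325. 217.] [ 488.9 -267.1] 59 20 7.8
blue [246. 217.] [479.3   8.6] 108 21 1.5
blue [234. 217.] [478.3  46.7] 108 21 1.9
blue [ 10. 236.] [479.3  49.4] 112 21 6.0
blue [361. 221.] [354.  332.4] 84 27 -11.6
blue [260. 190.] [355.5 241.9] 84 21 20.2
rot [ 0.     0.    -0.003] then move [-0.2  6.2 88.5] world [ -2.    5.8 -88.5] | q [ 0.56  0.35  2.13  0.    0.66 -1.37] w 35.7 F [-0.2  0.4 -0.5] t 22.85
```

```bash
python3 -m jog '[0,6.2,35,0,0,0,0,0,35,0,0,0,0,0,18,0,0,0,0,0,0,0,0,0,0,0,0,0,0,0]'
python3 p.py 355.5 241.9 14 200.3
python3 -m jog '[0,0,0,0,0,0,0,0,0,0,0,0,0,0,0,0,0,0,0,0,0,0,0,0,0,0,0,0,0,0]' 0
python3 -m jog '[0,0,0,0,0,0,0,0,-30,0,0,0,0,0,-35,0,0,0,0,0,-25,0,0,0,0,0,0,0,0,0]'
python3 -m jog '[0,0,0,0,0,0,0,0,0,0,0,0]'
python3 p.py 462.2 -135.5 100 183.5
```

```text
t: 23.27
ee_pos: [354.5, 241.5, 13.9]
orientation: [0.55, -3.091, 0.002]
ft_force: [0.5, 0.4, -0.1]
width: 36.2
grasp_force: 0.0
rot [-0.001 -0.002 -0.002] then move [-1.1  0.  -0.1] world [1.  0.4 0.1] | q [ 0.57  0.54  2.15 -0.    0.45 -1.35] w 36.2 F [ 0.5  0.4 -0.1] t 23.2667
t: 23.68
ee_pos: [355.4, 242.6, 15.3]
orientation: [-0.553, 3.091, 0.001]
ft_force: [-0.3, -1.1, 8.6]
width: 9.7
grasp_force: 30.0
t: 24.1
ee_pos: [357.2, 243.8, 108.5]
orientation: [-0.552, 3.085, 0.005]
ft_force: [1.3, 0.3, -0.5]
width: 9.8
grasp_force: 30.0
t: 24.27
ee_pos: [354.5, 242.1, 104.1]
orientation: [0.553, -3.092, -0.0]
ft_force: [-0.0, 0.4, -1.2]
width: 9.8
grasp_force: 30.0
rot [ 0.    -0.     0.293] then move [ -84.4 -383.4    4.1] world [ 107.7 -377.6   -4.1] | q [ 0.57  0.34  2.13  0.    0.67 -1.35] w 9.8 F [-0.   0.4 -1.2] t 24.2667
```

```bash
python3 -m jog '[0,0,0,0,0,0.098,0,0,0,0,0,0.098,0,0,0,0,0,0.098,-8.4,-38.3,0,0,0,0,-8.4,-38.3,0,0,0,0]'
python3 -m jog '[-8.4,-38.3,0,0,0,0,-8.4,-38.3,0,0,0,0,-8.4,-38.3,0,0,0,0,-8.4,-38.3,0,0,0,0,-8.4,-38.3,0,0,0,0]'
python3 -m jog '[-8.4,-38.3,0,0,0,0,-8.4,-38.3,0,0,0,0,-8.4,-38.3,0,0,0,0,0,0,0,0,0,0,0,0,0,0,0,0]'
python3 -m jog '[0,0,0,0,0,0,0,0,0,0,0,0,0,0,0,0,0,0]'
python3 p.py 462.2 -135.5 21 183.5;python3 -c "
from h import *
d=grab('wrist')
for c in blobs(d,(8,70,60),(25,255,255),600): print('wood',c.mean(0).round(),*rect(plane(d,c,12)[:,:2]))"
```

```text
t: 24.68
ee_pos: [375.2, 166.9, 102.9]
orientation: [0.101, -3.138, 0.001]
ft_force: [0.4, -0.2, -0.3]
width: 9.8
grasp_force: 30.0
t: 25.1
ee_pos: [428.6, -23.7, 102.9]
orientation: [0.094, -3.137, -0.001]
ft_force: [1.4, 0.2, -2.1]
width: 9.6
grasp_force: 30.0
t: 25.52
ee_pos: [461.0, -136.6, 102.7]
orientation: [0.088, -3.138, -0.001]
ft_force: [-0.7, 0.6, -0.9]
width: 9.8
grasp_force: 30.0
t: 25.77
ee_pos: [460.9, -133.6, 103.8]
orientation: [0.097, -3.139, -0.001]
ft_force: [-0.4, 0.3, -0.7]
width: 9.8
grasp_force: 30.0
rot [ 0.001 -0.002  0.001] then move [-1.1 -1.9 82.8] world [  1.3  -1.9 -82.8] | q [-0.31  0.4   2.02  0.    0.72 -1.94] w 9.8 F [-0.4  0.3 -0.7] t 25.7667
wood [220. 376.] [ 646.8 -155.7] 359 51 -85.8
wood [115. 207.] [ 485.8 -247. ] 95 90 -82.5
wood [435. 213.] [480.2  23.3] 141 97 3.0
wood [269. 183.] [ 461.2 -115.7] 114 92 3.7
```

```bash
python3 -m jog '[-1.1,-1.9,35,0,0,0,0,0,30,0,0,0,0,0,15,0,0,0,0,0,2,0,0,0,0,0,0,0,0,0]'
python3 -m jog '[0,0,0,0,0,0,0,0,0,0,0,0,0,0,0,0,0,0]' 24
python3 -m jog '[0,0,-35,0,0,0,0,0,-35,0,0,0,0,0,-10,0,0,0,6.7,39.3,0,0,0,0,6.7,39.3,0,0,0,0]' 36
python3 -m jog '[6.7,39.3,0,0,0,0,6.7,39.3,0,0,0,0,6.7,39.3,0,0,0,0,6.7,39.3,0,0,0,0,6.7,39.3,0,0,0,0]'
python3 -m jog '[6.7,39.3,0,0,0,0,6.7,39.3,0,0,0,0,6.7,39.3,0,0,0,0,6.7,39.3,0,0,0,0,6.7,39.3,0,0,0,0]'
python3 -m jog '[0,0,0,0,0,0.09,0,0,0,0,0,0.09,0,0,0,0,0,0.09,0,0,0,0,0,0,0,0,0,0,0,0]'
python3 -c "
from h import *
d=grab('top');clips(d)
d=grab('wrist');clips(d,8,400)"
python3 p.py 353.3 330.5 14 168
```

```text
t: 26.23
ee_pos: [462.4, -135.9, 21.9]
orientation: [0.097, -3.138, -0.001]
ft_force: [-0.4, 0.0, 0.3]
width: 9.7
grasp_force: 30.0
t: 26.48
ee_pos: [463.7, -136.9, 23.5]
orientation: [-0.095, 3.138, -0.001]
ft_force: [-0.1, -0.6, 0.8]
width: 23.0
grasp_force: 0.0
t: 26.9
ee_pos: [446.5, -59.8, 104.3]
orientation: [-0.088, 3.135, -0.002]
ft_force: [0.7, 1.6, -0.8]
width: 36.1
grasp_force: 0.0
t: 27.32
ee_pos: [399.1, 136.7, 103.0]
orientation: [-0.094, 3.139, 0.001]
ft_force: [1.3, -1.1, -0.2]
width: 36.2
grasp_force: 0.0
t: 27.73
ee_pos: [353.6, 331.2, 103.0]
orientation: [-0.095, 3.139, 0.001]
ft_force: [0.5, 0.1, 0.2]
width: 36.1
grasp_force: 0.0
t: 28.15
ee_pos: [354.4, 329.2, 102.7]
orientation: [0.324, 3.124, 0.001]
ft_force: [-0.3, -0.5, 0.2]
width: 35.9
grasp_force: 0.0
blue [288. 223.] [ 463.4 -137.2] 83 21 0.3
blue [314. 218.] [ 483.  -229.9] 58 21 7.5
blue [325. 217.] [ 488.8 -266.9] 59 20 8.5
blue [246. 217.] [479.3   8.6] 108 21 1.5
blue [234. 217.] [478.3  46.7] 108 21 1.9
blue [254. 185.] [353.3 330.4] 83 20 -11.2
rot [0.    0.    0.002] then move [ 1.5  1.3 88.7] world [ -1.2   1.5 -88.7] | q [ 0.72  0.41  2.02 -0.    0.71 -0.64] w 36.0 F [-0.2  0.4 -0.1] t 28.25
```

```bash
python3 -m jog '[1.5,1.3,35,0,0,0,0,0,35,0,0,0,0,0,18,0,0,0,0,0,0,0,0,0,0,0,0,0,0,0]'
python3 p.py 353.3 330.4 14 168.4
python3 -m jog '[0,0,0,0,0,0,0,0,0,0,0,0,0,0,0,0,0,0,0,0,0,0,0,0,0,0,0,0,0,0]' 0
python3 -m jog '[0,0,0,0,0,0,0,0,-30,0,0,0,0,0,-35,0,0,0,0,0,-25,0,0,0,0,0,0,0,0,0]'
python3 -m jog '[0,0,0,0,0,0,0,0,0,0,0,0]'
python3 p.py 460 -96 100 183.5
```

```text
t: 28.67
ee_pos: [352.8, 330.0, 13.9]
orientation: [-0.328, -3.123, 0.003]
ft_force: [-0.8, -0.4, -0.1]
width: 36.1
grasp_force: 0.0
rot [-0.002 -0.001 -0.007] then move [-0.4  0.5 -0.1] world [0.5 0.4 0.1] | q [ 0.73  0.58  2.04 -0.    0.52 -0.63] w 36.1 F [-0.8 -0.4 -0.1] t 28.6667
t: 29.08
ee_pos: [353.7, 331.1, 15.3]
orientation: [0.329, 3.123, 0.002]
ft_force: [0.3, -0.7, 6.8]
width: 9.9
grasp_force: 30.0
t: 29.5
ee_pos: [355.4, 332.7, 108.8]
orientation: [0.328, 3.119, 0.009]
ft_force: [-0.1, 0.6, -1.0]
width: 9.7
grasp_force: 30.0
t: 29.67
ee_pos: [352.8, 330.3, 104.0]
orientation: [-0.329, -3.124, 0.0]
ft_force: [-0.3, 0.5, 0.0]
width: 9.5
grasp_force: 30.0
rot [-0.    -0.    -0.271] then move [ -81.  -432.1    4. ] world [ 107.2 -426.3   -4. ] | q [ 0.73  0.41  2.02 -0.    0.72 -0.63] w 9.5 F [-0.3  0.5  0. ] t 29.6667
```

```bash
python3 -m jog '[0,0,0,0,0,-0.09,0,0,0,0,0,-0.09,0,0,0,0,0,-0.09,-7.3,-39.3,0,0,0,0,-7.3,-39.3,0,0,0,0]'
python3 -m jog '[-7.3,-39.3,0,0,0,0,-7.3,-39.3,0,0,0,0,-7.3,-39.3,0,0,0,0,-7.3,-39.3,0,0,0,0,-7.3,-39.3,0,0,0,0]'
python3 -m jog '[-7.3,-39.3,0,0,0,0,-7.3,-39.3,0,0,0,0,-7.3,-39.3,0,0,0,0,-7.3,-39.3,0,0,0,0,0,0,0,0,0,0]'
python3 -m jog '[0,0,0,0,0,0,0,0,0,0,0,0,0,0,0,0,0,0]'
python3 p.py 460 -96 21 183.5
```

```text
t: 30.08
ee_pos: [371.5, 253.0, 102.8]
orientation: [0.102, -3.138, 0.002]
ft_force: [0.6, -1.0, -0.0]
width: 9.6
grasp_force: 30.0
t: 30.5
ee_pos: [419.5, 57.2, 102.9]
orientation: [0.095, -3.137, 0.0]
ft_force: [0.4, 0.8, 0.4]
width: 9.8
grasp_force: 30.0
t: 30.92
ee_pos: [460.7, -101.5, 103.2]
orientation: [-0.087, 3.14, -0.002]
ft_force: [0.4, -0.1, -0.4]
width: 9.8
grasp_force: 30.0
t: 31.17
ee_pos: [458.1, -94.9, 103.4]
orientation: [0.096, -3.138, -0.001]
ft_force: [0.0, 0.6, -0.7]
width: 10.0
grasp_force: 30.0
rot [ 0.001 -0.002  0.   ] then move [-1.8 -1.2 82.4] world [  1.9  -1.1 -82.4] | q [-0.23  0.39  2.05  0.    0.71 -1.86] w 10.0 F [ 0.   0.6 -0.7] t 31.1667
```

```bash
python3 -m jog '[-1.8,-1.2,35,0,0,0,0,0,30,0,0,0,0,0,15,0,0,0,0,0,2,0,0,0,0,0,0,0,0,0]'
python3 -m jog '[0,0,0,0,0,0,0,0,0,0,0,0,0,0,0,0,0,0]' 24
python3 -m jog '[0,0,-35,0,0,0,0,0,-35,0,0,0,0,0,-40,0,0,0,0,0,-40,0,0,0,0,0,0,0,0,0]' 50
python3 -m jog '[30,-30,0,0,0,0,30,-30,0,0,0,0,20,-30,0,0,0,0,0,0,0,0,0,0,0,0,0,0,0,0]'
python3 - <<'E'
from h import *
from scipy.optimize import least_squares
d=grab('top');clips(d)
P=cloud(d)
cv2.imwrite('pics/c3.png',cv2.resize(d['img'][125:200,300:375],None,fx=8,fy=8,interpolation=cv2.INTER_CUBIC)[:,:,::-1])
s=grab('scene'); cv2.imwrite('pics/c4.png',cv2.resize(s['img'][100:200,230:350],None,fx=6,fy=6,interpolation=cv2.INTER_CUBIC)[:,:,::-1])
w=grab('wrist','w4.png')
D=np.array([[.42,1.63,624.6,222.1],[.58,1.67,637.4,111.8],[.40,2.03,478.8,102.8],[.49,1.86,556.4,102.8],[.35,2.13,428.2,102.6],[.54,2.15,428.9,13.9],[.54,1.77,594.3,102.4],[.40,2.02,480.,103.8]])
f=lambda p:np.r_[p[0]+p[1]*np.sin(D[:,0])+p[2]*np.sin(D[:,0]+D[:,1])-D[:,2],p[3]+p[1]*np.cos(D[:,0])+p[2]*np.cos(D[:,0]+D[:,1])-D[:,3]]
r=least_squares(f,[0,450,450,0]); print(r.x.round(1),f(r.x).round(1))
o=status.get_obs();print(o['qpos'],o['ee_pos'])
E
```

```text
t: 31.58
ee_pos: [460.1, -95.6, 21.5]
orientation: [0.098, -3.137, -0.001]
ft_force: [0.0, 0.5, -0.5]
width: 9.5
grasp_force: 30.0
t: 31.83
ee_pos: [461.8, -96.9, 23.3]
orientation: [-0.095, 3.139, -0.001]
ft_force: [0.8, -0.3, 0.2]
width: 23.4
grasp_force: 0.0
t: 32.25
ee_pos: [465.5, -98.1, 179.8]
orientation: [-0.094, 3.128, -0.005]
ft_force: [1.8, -0.2, -0.6]
width: 49.3
grasp_force: 0.0
t: 32.67
ee_pos: [386.9, -191.8, 172.8]
orientation: [-0.088, 3.139, -0.001]
ft_force: [0.2, 0.1, 0.3]
width: 50.0
grasp_force: 0.0
blue [276. 223.] [460.7 -95.7] 80 21 0.6
blue [287. 222.] [ 463.4 -137.2] 83 21 0.3
blue [246. 217.] [479.3   8.6] 108 21 1.5
blue [234. 217.] [478.3  46.7] 108 21 1.9
[-55.9 559.2 488.3 -44.9] [-19.2  -6.9   1.9  -1.7   7.6  15.8  -1.9   4.4  18.4   4.3  -2.4   2.6
  -7.5 -18.5   3.4  -0.2]
[-4.83095047e-01  2.16774154e-01  2.08089312e+00  2.50130688e-04
  8.43310952e-01 -2.11475750e+00] [ 388.24627344 -190.15189552  172.53214859]
```

View pics/c3.png

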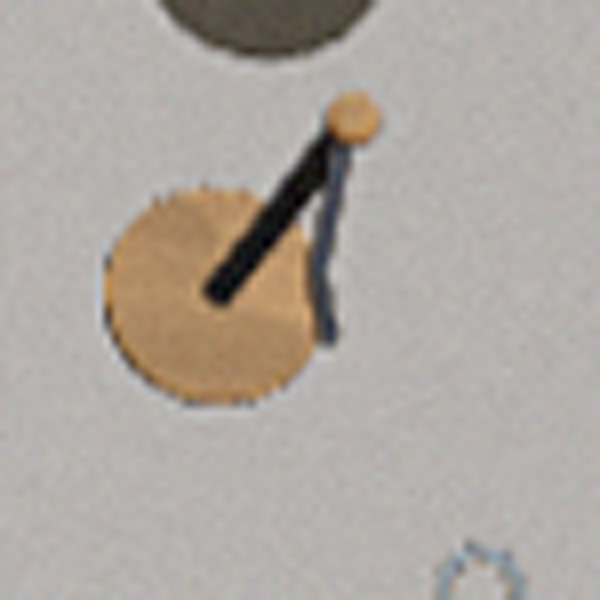

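View pics/c4.png

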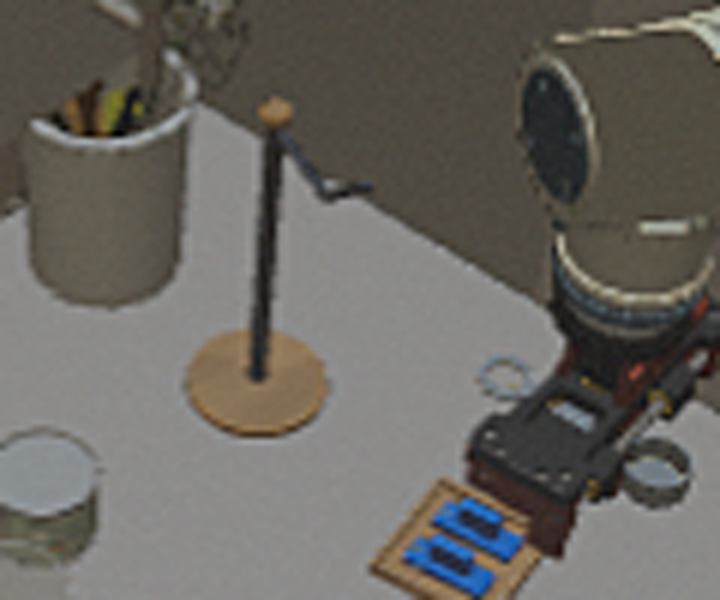

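View pics/w4.png

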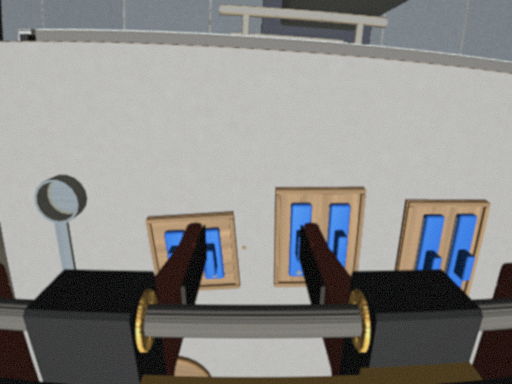

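Top crop: hook valley at crop (320,275) → px (339.6,159), tip (330,340) → (340.8,167.1), post base (220,298). Scene crop: valley (327,193) → px (284.1,131.7), tip (370,186) → (291.3,130.6). Wrist view: both clips lie side by side in each tray, and the scoop bowl is at (60,198). Triangulate the hook and measure the scoop.

```bash
cat >> h.py <<'E'
def tri(da,ua,db,ub):
    A=[];B=[]
    for d,u in ((da,ua),(db,ub)):
        o,r=ray(d,u); r=r[0]/np.linalg.norm(r[0]); M=np.eye(3)-np.outer(r,r); A.append(M);B.append(M@o)
    x,res,_,_=np.linalg.lstsq(np.vstack(A),np.hstack(B),rcond=None); return x.round(1),np.sqrt(res).round(1)
E
python3 - <<'E'
from h import *
from scipy.optimize import least_squares
t=grab('top');s=grab('scene')
c=lambda x,y,k,ox,oy:((x+.5)/k-.5+ox,(y+.5)/k-.5+oy)
T={'valley':(320,275),'tip':(330,340),'ball':(354,118)};S={'valley':(327,193),'tip':(370,186),'ball':(277,112)}
Z={'valley':215,'tip':247,'ball':255}
for k in T:
    ut=c(*T[k],8,300,125);us=c(*S[k],6,230,100)
    print(k,'tri',*tri(t,ut,s,us),'top@z',plane(t,ut,Z[k])[0].round(1),'scene@z',plane(s,us,Z[k])[0].round(1))
print('postbase',plane(t,c(220,298,8,300,125),12)[0].round(1),'foot disc',plane(t,c(213,295,8,300,125),12)[0].round(1))
for d in (t,):
    P=cloud(d); g=cv2.cvtColor(d['img'],cv2.COLOR_RGB2GRAY).astype(int)
    r=P[185:250,345:378]; h=cv2.cvtColor(d['img'],cv2.COLOR_RGB2HSV)[185:250,345:378]
    m=(h[...,1]>28)&(h[...,0]>85)&(h[...,0]<125)
    v,u=np.nonzero(m); xy=plane(d,np.c_[u+345,v+185],22)[:,:2]
    print(len(v),rect(xy),xy.min(0),xy.max(0))
    e=xy[xy[:,0]>xy[:,0].max()-42]; print('eye',(e.min(0)+e.max(0))/2, e.min(0),e.max(0))
cv2.imwrite('pics/c5.png',cv2.resize(t['img'][183:250,340:385],None,fx=9,fy=9,interpolation=cv2.INTER_CUBIC)[:,:,::-1])
E
```

```text
valley tri [ 637.7 -268.4  219.4] [1.7] top@z [ 637.9 -270.   215. ] scene@z [ 641.6 -271.9  215. ]
tip tri [ 604.2 -264.6  248.9] [0.8] top@z [ 604.2 -265.3  247. ] scene@z [ 605.9 -266.1  247. ]
ball tri [ 687.1 -274.2  253.2] [0.2] top@z [ 686.4 -273.8  255. ] scene@z [ 686.  -272.5  255. ]
postbase [ 684.5 -275.1   12. ] foot disc [ 685.8 -272.    12. ]
86 (array([ 514., -389.]), 112, 30, 9.1) [ 457.54590149 -398.83750031] [ 569.02971542 -367.78800809]
eye [ 549.54426182 -383.3127542 ] [ 530.05880822 -398.83750031] [ 569.02971542 -367.78800809]
```

View pics/c5.png

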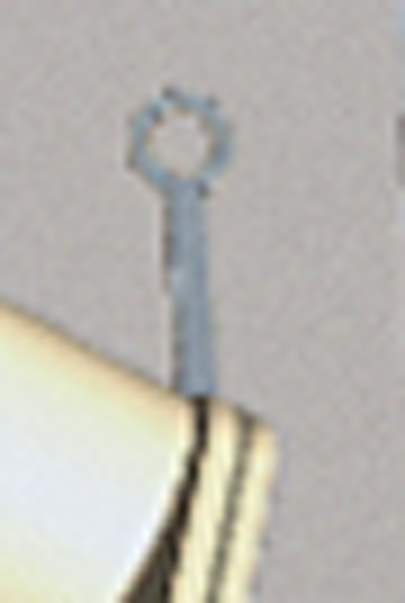

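The eye is at crop (182,140) → top px (359.8,198.1). Hook triangulation is consistent: tip to post 82 mm, valley z 219, tip z 249. Locate the scoop axis from the two circles and plan the hover.

```bash
python3 - <<'E'
from h import *
t=grab('top')
print(plane(t,(359.75,198.1),22)[0].round(1),'bowl',plane(t,(361.3,235),26)[0].round(1))
E
python3 p.py 484 -391 120 180
```

```text
[ 554.4 -384.3   22. ] bowl [ 426.6 -384.2   26. ]
rot [0.    0.    0.062] then move [ -95.7 -201.2   52.3] world [  95.7 -201.2  -52.3] | q [-0.48  0.22  2.08  0.    0.84 -2.12] w 49.9 F [0.5 0.1 0.5] t 32.9667
```

```bash
python3 -m jog '[0,0,0,0,0,0.062,-17.5,-38,8,0,0,0,-17.5,-38,8,0,0,0,-17.5,-38,8,0,0,0,-17.5,-38,8,0,0,0]' 40
python3 -m jog '[-17,-38,8,0,0,0,0,-5,8,0,0,0,0,0,0,0,0,0,0,0,0,0,0,0,0,0,0,0,0,0]'
python3 - <<'E'
from h import *
d=grab('wrist','w5.png'); g=cv2.cvtColor(d['img'],cv2.COLOR_RGB2GRAY)
c=cv2.HoughCircles(cv2.medianBlur(g,5),cv2.HOUGH_GRADIENT,1,40,param1=80,param2=30,minRadius=12,maxRadius=60)
for u,v,r in c[0][:6]: print((u,v,r),plane(d,(u,v),25)[0].round(1))
E
python3 p.py 474.5 -384.3 8 180
```

```text
t: 33.38
ee_pos: [457.3, -340.3, 140.6]
orientation: [-0.001, 3.141, -0.0]
ft_force: [0.9, 0.3, 0.4]
width: 40.0
grasp_force: 0.0
t: 33.8
ee_pos: [472.1, -380.0, 125.0]
orientation: [-0.001, -3.14, -0.002]
ft_force: [0.2, -0.4, -0.4]
width: 39.7
grasp_force: 0.0
(np.float32(241.5), np.float32(131.5), np.float32(28.9)) [ 426.3 -388.1   25. ]
(np.float32(392.5), np.float32(196.5), np.float32(48.3)) [ 480.1 -261.6   25. ]
(np.float32(247.5), np.float32(274.5), np.float32(13.8)) [ 553.6 -384.1   25. ]
rot [ 0.001 -0.001 -0.   ] then move [ -2.2  -4.2 117.5] world [   2.2   -4.2 -117.5] | q [-0.7   0.52  1.74  0.    0.89 -2.27] w 39.8 F [-0.1 -0.7 -0.3] t 33.85
```

View pics/w5.png

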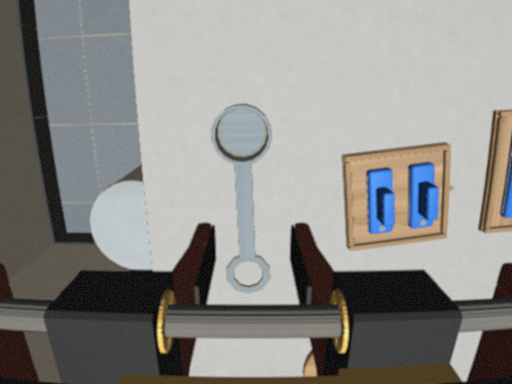

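The wrist view shows bowl centre (241,131) and eye centre (247,274), 127 mm apart (125 expected), with the handle between the fingers. Both trays seen are well filled. Grip the handle near the bowl.

```bash
python3 -m jog '[-1.2,-5.8,30,0,0,-0.02,0,0,35,0,0,0,0,0,35,0,0,0,0,0,15,0,0,0,0,0,0,0,0,0]' 40
python3 p.py 473.5 -386 8 181.3
python3 -m jog '[0,0,2,0,0,0,0,0,0,0,0,0,0,0,0,0,0,0,0,0,0,0,0,0,0,0,0,0,0,0]' 0
python3 -m jog '[0,0,0,0,0,0,0,0,0,0,0,0]'
python3 -m jog '[0,0,-25,0,0,0,0,0,-35,0,0,0,0,0,-40,0,0,0,0,0,-40,0,0,0,0,0,0,0,0,0]'
python3 -m jog '[0,0,-35,0,0,0,0,0,0,0,0,0,0,0,0,0,0,0,0,0,0,0,0,0]'
python3 p.py 473.5 -386 180 181.3
```

```text
t: 34.27
ee_pos: [471.7, -384.7, 7.4]
orientation: [0.03, -3.137, -0.006]
ft_force: [-1.2, -0.3, -0.3]
width: 39.7
grasp_force: 0.0
rot [ 0.004 -0.005 -0.003] then move [-1.8 -1.4 -0.6] world [ 1.8 -1.3  0.6] | q [-0.7   0.7   1.75  0.    0.69 -2.29] w 39.7 F [-1.2 -0.3 -0.3] t 34.2667
t: 34.68
ee_pos: [474.6, -388.2, 9.7]
orientation: [-0.029, 3.139, -0.003]
ft_force: [0.4, -0.1, 1.5]
width: 13.6
grasp_force: 30.0
t: 34.85
ee_pos: [474.8, -388.3, 9.4]
orientation: [-0.028, 3.139, -0.002]
ft_force: [1.5, 1.7, 6.9]
width: 14.0
grasp_force: 30.0
t: 35.27
ee_pos: [477.1, -390.6, 156.0]
orientation: [-0.029, 3.133, -0.012]
ft_force: [0.6, -0.9, -1.4]
width: 13.8
grasp_force: 30.0
t: 35.6
ee_pos: [473.3, -387.3, 182.5]
orientation: [0.028, -3.141, -0.001]
ft_force: [-1.0, -0.2, -1.8]
width: 13.7
grasp_force: 30.0
rot [ 0.001 -0.001 -0.005] then move [-0.3  1.3  2.5] world [ 0.2  1.3 -2.5] | q [-0.71  0.45  1.69 -0.    1.   -2.29] w 13.7 F [-1.  -0.2 -1.8] t 35.6
```

The scoop is held (width 14 mm). Pitch the tool up 45°, so the ring normal lines up with the hook's 45° tip section, and watch the joints.

```bash
python3 -m jog '[0,0,0,0,-0.1,0,0,0,0,0,-0.1,0,0,0,0,0,-0.1,0,0,0,0,0,0,0]'
python3 p.py 473 -387 182 181.3
python3 -m jog '[0,0,0,0,-0.1,0,0,0,0,0,-0.1,0,0,0,0,0,-0.1,0,0,0,0,0,-0.1,0,0,0,0,0,-0.085,0]'
python3 -m jog '[0,0,0,0,0,0,0,0,0,0,0,0,0,0,0,0,0,0]'
python3 p.py 473 -387 182 181.3
```

```text
t: 35.93
ee_pos: [480.2, -379.2, 185.4]
orientation: [0.008, 2.865, -0.009]
ft_force: [-0.3, -0.2, -0.5]
width: 13.2
grasp_force: 30.0
rot [-0.009  0.277 -0.028] then move [ 7.4 -7.6  3.4] world [-7.2 -7.8 -3.4] | q [-0.78  0.37  1.84  0.28  0.74 -2.54] w 13.2 F [-0.3 -0.2 -0.5] t 35.9333
t: 36.35
ee_pos: [551.4, -326.3, 243.3]
orientation: [0.146, 2.563, -0.162]
ft_force: [-0.0, 0.7, -0.6]
width: 13.6
grasp_force: 30.0
t: 36.6
ee_pos: [551.0, -327.3, 243.2]
orientation: [0.146, 2.565, -0.161]
ft_force: [-0.0, 0.8, -0.8]
width: 13.3
grasp_force: 30.0
rot [-0.128  0.567 -0.133] then move [ 79.4 -57.9  61.2] world [-78.  -59.7 -61.2] | q [-0.66  0.25  1.97  0.53  0.43 -2.54] w 13.3 F [-0.   0.8 -0.8] t 36.6
```

Joint 6 reached its limit because the tilt was out of the arm's plane. I'll back off and tilt within the arm's radial plane (azimuth ≈ -24°). The 27 mm eye tolerates that yaw relative to the hook.

```bash
cat > q.py <<'E'
# usage: q.py x y z az(deg) pitch(deg from down): translation in CURRENT tool frame, then rotation, and translation in final frame
import sys; from h import *
x,y,z,f,a=map(float,sys.argv[1:6]); o=status.get_obs(); R=Ro.from_rotvec(o['orientation'])
f,a=np.radians([f,a]); H=np.array([np.cos(f),np.sin(f),0]); K=np.array([0,0,1.])
Z=np.sin(a)*H-np.cos(a)*K; X=-(np.cos(a)*H+np.sin(a)*K); T=Ro.from_matrix(np.c_[X,np.cross(Z,X),Z])
d=np.array([x,y,z])-o['ee_pos']
M=R.as_matrix(); print('now: x',M[:,0].round(2),'z',M[:,2].round(2),'eye',(o['ee_pos']+M@[-79,1,-12.5]).round(1))
print('move now-frame',R.inv().apply(d).round(1),'rot',(R.inv()*T).as_rotvec().round(3),'move final-frame',T.inv().apply(d).round(1),'world',d.round(1),'| q',np.round(o['qpos'],2),'w',round(o['width'],1),'F',np.round(o['ft_force'],1),'t',o['t'])
E
python3 q.py 450 -230 215 -24.3 20
```

```text
now: x [-0.84  0.07 -0.54] z [ 0.53 -0.15 -0.84] eye [ 610.7 -330.1  296.4]
move now-frame [106.7  84.5 -44. ] rot [0.052 0.237 0.293] move final-frame [133.8  47.1 -18.7] world [-101.    97.3  -28.2] | q [-0.66  0.25  1.97  0.53  0.43 -2.54] w 13.3 F [-0.   0.8 -0.8] t 36.6
```

```bash
python3 -m jog '[0,0,0,0.017,0.079,0.098,0,0,0,0.017,0.079,0.098,0,0,0,0.017,0.079,0.098,0,0,0,0,0,0]'
python3 -m jog '[33,0,-5,0,0,0,33,0,-5,0,0,0,33,15,-5,0,0,0,33,32,-4,0,0,0,0,0,0,0,0,0]'
python3 -m jog '[0,0,0,0,0,0,0,0,0,0,0,0]'
python3 q.py 460 -205 215 -24.3 45
```

```text
t: 36.93
ee_pos: [553.7, -326.6, 244.1]
orientation: [0.439, 2.684, -0.109]
ft_force: [0.8, 0.7, 0.2]
width: 13.4
grasp_force: 30.0
t: 37.35
ee_pos: [440.3, -238.5, 201.8]
orientation: [0.43, 2.695, -0.102]
ft_force: [-0.3, 0.4, -1.6]
width: 13.4
grasp_force: 30.0
t: 37.52
ee_pos: [448.0, -244.8, 206.8]
orientation: [0.43, 2.683, -0.109]
ft_force: [0.7, -1.1, 0.0]
width: 13.5
grasp_force: 30.0
now: x [-0.86  0.28 -0.42] z [ 0.39 -0.14 -0.91] eye [ 511.7 -264.4  251. ]
move now-frame [-2.5 41.5 -8.3] rot [ 0.05  -0.355  0.092] move final-frame [-1.9 41.2 -9.7] world [12.  39.8  8.2] | q [-0.58  0.13  2.17  0.24  0.43 -2.03] w 13.5 F [ 0.7 -1.1  0. ] t 37.5167
```

```bash
python3 -m jog '[-20,12,0,0,0,0,-20,12,0,0,0,0,0,12,-10,0,0,0,0,0,0,0.01,-0.05,0.03,0,0,0,0.01,-0.1,0.03]'
python3 -m jog '[0,0,0,0.01,-0.1,0.03,0,0,0,0.01,-0.05,0,0,0,0,0,0,0,0,0,0,0,0,0,0,0,0,0,0,0]'
python3 q.py 495 -224 225 -24.3 40
```

```text
t: 37.93
ee_pos: [494.3, -222.3, 235.4]
orientation: [0.489, 2.514, -0.149]
ft_force: [1.2, -0.1, -1.2]
width: 13.5
grasp_force: 30.0
t: 38.35
ee_pos: [490.5, -224.5, 243.6]
orientation: [0.503, 2.392, -0.171]
ft_force: [-0.1, 0.2, 0.4]
width: 13.7
grasp_force: 30.0
now: x [-0.7   0.31 -0.65] z [ 0.6  -0.25 -0.76] eye [ 538.4 -244.9  304.3]
move now-frame [ 9.   2.1 16.7] rot [0.016 0.007 0.004] move final-frame [ 8.9  2.3 16.7] world [  4.5   0.5 -18.6] | q [-0.48  0.08  2.26  0.52  0.11 -2.14] w 13.7 F [-0.1  0.2  0.4] t 38.35
```

```bash
python3 - <<'E'
from h import *
t=grab('top');s=grab('scene')
a=cv2.resize(t['img'][120:200,290:370],None,fx=5,fy=5,interpolation=cv2.INTER_CUBIC)
b=cv2.resize(s['img'][90:170,250:330],None,fx=5,fy=5,interpolation=cv2.INTER_CUBIC)
cv2.imwrite('pics/c6.png',np.hstack([a,b])[:,:,::-1])
E
```

```text
(no output)
```

View pics/c6.png

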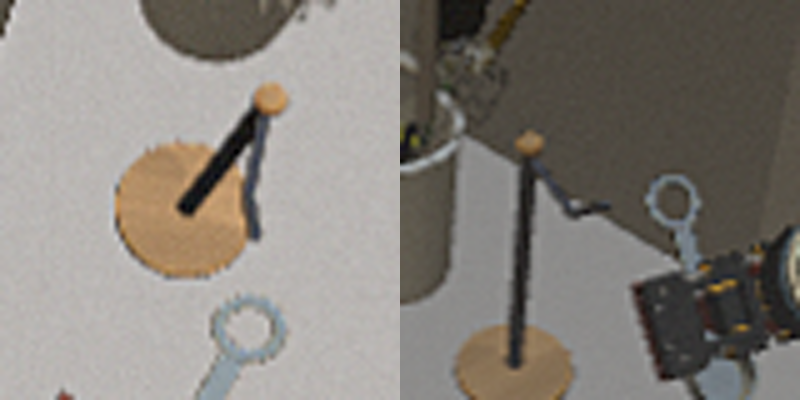

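Left (top): eye at (248,327) in the crop, just outside the tip (254,238). Right (scene): eye (273,201), tip (208,207) within the right half. Triangulate the eye.

```bash
python3 - <<'E'
from h import *
t=grab('top');s=grab('scene')
f=lambda x,y,ox,oy:((x+.5)/5-.5+ox,(y+.5)/5-.5+oy)
print('eye',*tri(t,f(248,327,290,120),s,f(273,201,250,90)))
print('tip',*tri(t,f(254,238,290,120),s,f(208,207,250,90)))
def eyecirc(d,box):
    x0,y0,x1,y1=box; h=cv2.cvtColor(d['img'],cv2.COLOR_RGB2GRAY)[y0:y1,x0:x1]
    h=cv2.resize(h,None,fx=5,fy=5,interpolation=cv2.INTER_CUBIC)
    c=cv2.HoughCircles(h,cv2.HOUGH_GRADIENT,1,30,param1=80,param2=20,minRadius=15,maxRadius=45); return None if c is None else c[0][:3]
print(eyecirc(t,(325,172,353,198)),eyecirc(s,(292,118,318,142)))
E
python3 q.py 495 -224 225 -24.3 40
```

```text
eye [ 537.8 -244.8  307. ] [0.3]
tip [ 603.9 -263.8  247.6] [0.5]
[[66.5 68.5 34.1]] [[57.5 61.5 22.3]]
now: x [-0.7   0.31 -0.65] z [ 0.6  -0.25 -0.76] eye [ 537.6 -244.   303.4]
move now-frame [ 7.6  1.5 16.9] rot [0.017 0.005 0.004] move final-frame [ 7.6  1.8 16.9] world [  5.3  -0.5 -17.8] | q [-0.48  0.08  2.26  0.52  0.11 -2.14] w 13.8 F [-0.3 -0.1 -0.1] t 38.55
```

Eye triangulated at (537.8,-244.8,307.0), within 4 mm of the prediction. Tip at (603.9,-263.8,247.6). Approach the point 30 mm out along the tip's axis.

```bash
cat > w.py <<'E'
# usage: w.py x y z : tool-frame move that brings the eye there (model + measured 3.3 mm height offset); keeps orientation
import sys; from h import *
o=status.get_obs(); M=Ro.from_rotvec(o['orientation']).as_matrix(); e=np.array(o['ee_pos'])+M@[-79,1,-12.5]+[0,-.5,3.3]
d=np.array(list(map(float,sys.argv[1:4])))-e
print('eye',e.round(1),'tool move',(M.T@d).round(1),'z',M[:,2].round(2),'y',M[:,1].round(2),'q',np.round(o['qpos'],2),'F',np.round(o['ft_force'],1),'w',round(o['width'],1),'t',o['t'])
E
python3 w.py 583 -262 269.5
```

```text
eye [ 537.6 -244.5  306.7] tool move [-13.    1.7  59.8] z [ 0.6  -0.25 -0.76] y [0.4  0.92 0.01] q [-0.48  0.08  2.26  0.52  0.11 -2.14] F [-0.3 -0.1 -0.1] w 13.8 t 38.55
```

```bash
python3 -m jog '[-4,0.5,18,0,0,0,-4,0.5,18,0,0,0,-3,0.5,15,0,0,0,-2,0,8,0,0,0,0,0,0,0,0,0]'
python3 -m jog '[0,0,0,0,0,0,0,0,0,0,0,0,0,0,0,0,0,0]'
python3 w.py 583 -262 269.5;python3 w.py 604 -264 248; python3 w.py 637.7 -268.5 217
```

```text
t: 38.97
ee_pos: [533.4, -247.3, 217.3]
orientation: [0.5, 2.412, -0.146]
ft_force: [-0.6, 0.0, -0.1]
width: 13.3
grasp_force: 30.0
t: 39.22
ee_pos: [531.8, -246.2, 218.0]
orientation: [0.499, 2.412, -0.146]
ft_force: [-0.7, 0.7, -0.7]
width: 13.8
grasp_force: 30.0
eye [ 580.7 -267.8  281. ] tool move [7.5 6.  8.9] z [ 0.59 -0.23 -0.77] y [0.39 0.92 0.02] q [-0.5   0.2   2.18  0.8   0.11 -2.43] F [-0.7  0.7 -0.7] w 13.8 t 39.2167
eye [ 580.7 -267.8  281. ] tool move [ 5.6 11.8 38.4] z [ 0.59 -0.23 -0.77] y [0.39 0.92 0.02] q [-0.5   0.2   2.18  0.8   0.11 -2.43] F [-0.7  0.7 -0.7] w 13.8 t 39.2167
eye [ 580.7 -267.8  281. ] tool move [-0.1 20.1 83.3] z [ 0.59 -0.23 -0.77] y [0.39 0.92 0.02] q [-0.5   0.2   2.18  0.8   0.11 -2.43] F [-0.7  0.7 -0.7] w 13.8 t 39.2167
```

Joint 5 is at its limit; ease the pitch to 33° and line the azimuth up with the arm.

```bash
python3 q.py 531.8 -246.2 225 -26 33
```

```text
now: x [-0.71  0.32 -0.63] z [ 0.59 -0.23 -0.77] eye [ 580.7 -267.3  277.7]
move now-frame [-4.4  0.2 -5.4] rot [0.05  0.108 0.03 ] move final-frame [-3.8  0.  -5.8] world [0. 0. 7.] | q [-0.5   0.2   2.18  0.8   0.11 -2.43] w 13.8 F [-0.7  0.7 -0.7] t 39.2167
```

```bash
python3 -m jog '[0,0,0,0.025,0.054,0.015,0,0,0,0.025,0.054,0.015,0,0,0,0,0,0,0,0,0,0,0,0,0,0,0,0,0,0]'
python3 w.py 583 -262 269.5;python3 w.py 604 -264 248; python3 w.py 637.7 -268.5 217
```

```text
t: 39.63
ee_pos: [534.1, -241.7, 217.8]
orientation: [0.517, 2.445, -0.134]
ft_force: [-0.3, -0.9, -0.0]
width: 13.6
grasp_force: 30.0
eye [ 584.8 -264.8  278.7] tool move [7.8 1.6 5.7] z [ 0.56 -0.22 -0.8 ] y [0.4  0.92 0.03] q [-0.48  0.2   2.16  0.46  0.15 -2.07] F [-0.3 -0.9 -0. ] w 13.6 t 39.6333
eye [ 584.8 -264.8  278.7] tool move [ 4.9  7.5 35.1] z [ 0.56 -0.22 -0.8 ] y [0.4  0.92 0.03] q [-0.48  0.2   2.16  0.46  0.15 -2.07] F [-0.3 -0.9 -0. ] w 13.6 t 39.6333
eye [ 584.8 -264.8  278.7] tool move [-2.4 15.8 79.8] z [ 0.56 -0.22 -0.8 ] y [0.4  0.92 0.03] q [-0.48  0.2   2.16  0.46  0.15 -2.07] F [-0.3 -0.9 -0. ] w 13.6 t 39.6333
```

```bash
python3 -m jog '[7,1.5,3,0.02,0.035,0.03,0,0,0,0.015,0.03,0.02,0,0,0,0,0,0,0,0,0,0,0,0,0,0,0,0,0,0]'
python3 w.py 583 -262 269.5;python3 w.py 604 -264 248; python3 w.py 637.7 -268.5 217
```

```text
t: 40.05
ee_pos: [532.6, -239.1, 213.3]
orientation: [0.581, 2.484, -0.136]
ft_force: [-0.2, 0.1, -0.2]
width: 13.5
grasp_force: 30.0
eye [ 584.9 -265.7  271.2] tool move [ 3.8  2.4 -0.3] z [ 0.52 -0.22 -0.83] y [0.43 0.9  0.03] q [-0.46  0.21  2.13  0.15  0.21 -1.71] F [-0.2  0.1 -0.2] w 13.5 t 40.05
eye [ 584.9 -265.7  271.2] tool move [-0.4  9.1 28.7] z [ 0.52 -0.22 -0.83] y [0.43 0.9  0.03] q [-0.46  0.21  2.13  0.15  0.21 -1.71] F [-0.2  0.1 -0.2] w 13.5 t 40.05
eye [ 584.9 -265.7  271.2] tool move [-9.6 18.7 72.8] z [ 0.52 -0.22 -0.83] y [0.43 0.9  0.03] q [-0.46  0.21  2.13  0.15  0.21 -1.71] F [-0.2  0.1 -0.2] w 13.5 t 40.05
```

```bash
python3 -m jog '[3.5,2.4,0,0,0,0,0,0,0,0,0,0,0,0,0,0,0,0]'
python3 w.py 604 -264 248
python3 - <<'E'
from h import *
t=grab('top');s=grab('scene')
def ec(d,p,r=14):
    x0,y0=p[0]-r,p[1]-r; h=cv2.cvtColor(d['img'],cv2.COLOR_RGB2GRAY)[y0:y0+2*r,x0:x0+2*r]
    h=cv2.resize(h,None,fx=5,fy=5,interpolation=cv2.INTER_CUBIC)
    c=cv2.HoughCircles(h,cv2.HOUGH_GRADIENT,1,30,param1=80,param2=18,minRadius=15,maxRadius=45)
    return None if c is None else [((u+.5)/5-.5+x0,(v+.5)/5-.5+y0,q) for u,v,q in c[0][:3]]
def proj(d,X):
    c=np.array(d['R'])@X+d['t']; q=c[:2]/c[2]; q=q*(1+d['k1']*(q@q)); return (q[0]*d['fx']+d['cx'],q[1]*d['fy']+d['cy'])
X=np.array([583,-262,269.5]); pt,ps=proj(t,X),proj(s,X); print('pred',pt,ps)
a=ec(t,np.round(pt).astype(int));b=ec(s,np.round(ps).astype(int),18);print(a,b)
if a and b:
    for i in a:
        for j in b: print(tri(t,i[:2],s,j[:2]))
E
```

```text
t: 40.3
ee_pos: [530.7, -235.6, 211.1]
orientation: [0.583, 2.485, -0.136]
ft_force: [-0.1, -0.8, -0.3]
width: 13.7
grasp_force: 30.0
eye [ 583.  -262.2  269. ] tool move [-4.4  6.9 28.6] z [ 0.51 -0.22 -0.83] y [0.44 0.9  0.03] q [-0.45  0.21  2.14  0.13  0.2  -1.68] F [-0.1 -0.8 -0.3] w 13.7 t 40.3
pred (np.float64(341.7408158368047), np.float64(172.26196112688623)) (np.float64(296.0361080043538), np.float64(129.42730059634954))
None [(np.float64(295.70000076293945), np.float64(129.29999923706055), np.float32(24.1))]
```

The eye shows at scene px (295.7,129.3), predicted (296.0,129.4). Thread it onto the tip.

```bash
python3 -m jog '[-1,1.7,7.2,0,0,0,-1,1.7,7.2,0,0,0,-1.2,1.7,7.2,0,0,0,-1.2,1.8,7,0,0,0,0,0,0,0,0,0]'
python3 -m jog '[0,0,0,0,0,0,0,0,0,0,0,0]'
python3 w.py 604 -264 248; python3 w.py 637.7 -268.5 216
```

```text
t: 40.82
ee_pos: [552.9, -237.6, 189.1]
orientation: [0.583, 2.486, -0.136]
ft_force: [-0.3, -0.8, -1.1]
width: 13.5
grasp_force: 30.0
t: 40.98
ee_pos: [552.1, -237.6, 190.2]
orientation: [0.583, 2.485, -0.136]
ft_force: [-0.6, -0.8, -0.1]
width: 13.7
grasp_force: 30.0
eye [ 604.4 -264.3  248. ] tool move [ 0.4  0.  -0.3] z [ 0.51 -0.22 -0.83] y [0.44 0.9  0.03] q [-0.43  0.28  2.12  0.1   0.16 -1.64] F [-0.6 -0.8 -0.1] w 13.7 t 40.9833
eye [ 604.4 -264.3  248. ] tool move [-8.2  9.7 44.6] z [ 0.51 -0.22 -0.83] y [0.44 0.9  0.03] q [-0.43  0.28  2.12  0.1   0.16 -1.64] F [-0.6 -0.8 -0.1] w 13.7 t 40.9833
```

```bash
python3 -m jog '[-1.6,1.9,7,0,0.02,0,-1.6,1.9,7,0,0.02,0,-1.6,1.9,7,0,0.02,0,0,0,0,0,0,0,0,0,0,0,0,0]'
python3 w.py 637.7 -268.5 216
```

```text
t: 41.4
ee_pos: [569.2, -239.0, 175.5]
orientation: [0.595, 2.543, -0.121]
ft_force: [0.1, 0.9, -0.5]
width: 13.4
grasp_force: 30.0
eye [ 624.4 -266.9  229.8] tool move [-3.8  3.9 18.5] z [ 0.47 -0.2  -0.86] y [0.44 0.9  0.03] q [-0.42  0.33  2.05  0.05  0.23 -1.58] F [ 0.1  0.9 -0.5] w 13.4 t 41.4
```

```bash
python3 -m jog '[-1.6,1.9,7,0,0,0,-1.6,1.9,8,0,0,0,0,0,5,0,0,0,0,0,0,0,0,0,0,0,0,0,0,0]'
python3 w.py 637.7 -268.5 207
```

```text
t: 41.82
ee_pos: [582.4, -240.7, 159.8]
orientation: [0.595, 2.543, -0.121]
ft_force: [-0.9, -0.3, 0.6]
width: 13.5
grasp_force: 30.0
eye [ 637.6 -268.6  214.1] tool move [ 3.6 -0.1  6.1] z [ 0.47 -0.2  -0.86] y [0.44 0.9  0.03] q [-0.41  0.37  2.03  0.04  0.2  -1.56] F [-0.9 -0.3  0.6] w 13.5 t 41.8167
```

The ring is around the hook valley with no contact force. Lower it to rest, then pivot the handle about the eye towards vertical, watching the force.

```bash
python3 -m jog '[1.8,0,3,0,0,0,1.8,0,3,0,0,0,0,0,0,0,0,0,0,0,0,0,0,0]'
python3 -m jog '[-0.3,0,4.5,0,0,0,-0.5,0,4.6,0,0,0,-0.5,0,4.6,0,0,0,0,0,0,0,0,0,0,0,0,0,0,0]'
python3 w.py 637.7 -268.5 207; python3 -c "
from h import *
print(status.get_obs()['moment'])"
```

```text
t: 42.15
ee_pos: [581.8, -240.3, 152.7]
orientation: [0.596, 2.544, -0.12]
ft_force: [-1.1, 0.7, 1.5]
width: 13.7
grasp_force: 30.0
t: 42.57
ee_pos: [590.0, -243.9, 141.8]
orientation: [0.595, 2.543, -0.121]
ft_force: [-0.3, -0.8, 2.1]
width: 13.4
grasp_force: 30.0
eye [ 645.2 -271.8  196.1] tool move [  1.5  -0.  -13.5] z [ 0.47 -0.2  -0.86] y [0.44 0.9  0.03] q [-0.41  0.41  2.03  0.04  0.17 -1.57] F [-0.3 -0.8  2.1] w 13.4 t 42.5667
[-0.01655577  0.0532554   0.01073047]
```

```bash
python3 -m jog '[-1.2,0,4.4,0,0,0,-1.2,0,4.4,0,0,0,-1.2,0,4.5,0,0,0,0,0,0,0,0,0,0,0,0,0,0,0]'
python3 -m jog '[-2.1,0,4.5,0,0,0,-2.2,0,4.5,0,0,0,-2.2,0,4.6,0,0,0,0,0,0,0,0,0,0,0,0,0,0,0]'
python3 w.py 637.7 -268.5 207
python3 - <<'E'
from h import *
t=grab('top');s=grab('scene')
a=cv2.resize(t['img'][120:200,300:380],None,fx=5,fy=5,interpolation=cv2.INTER_CUBIC)
b=cv2.resize(s['img'][90:170,250:330],None,fx=5,fy=5,interpolation=cv2.INTER_CUBIC)
cv2.imwrite('pics/c7.png',np.hstack([a,b])[:,:,::-1])
E
```

```text
t: 42.98
ee_pos: [599.1, -247.9, 132.3]
orientation: [0.595, 2.542, -0.121]
ft_force: [0.8, 0.5, 2.2]
width: 13.6
grasp_force: 30.0
t: 43.4
ee_pos: [610.4, -253.1, 123.8]
orientation: [0.596, 2.543, -0.121]
ft_force: [0.2, 0.7, 1.4]
width: 13.7
grasp_force: 30.0
eye [ 665.6 -281.   178.2] tool move [ 11.6  -0.  -40.4] z [ 0.47 -0.2  -0.86] y [0.44 0.9  0.03] q [-0.41  0.47  1.98  0.05  0.15 -1.57] F [0.2 0.7 1.4] w 13.7 t 43.4
```

View pics/c7.png

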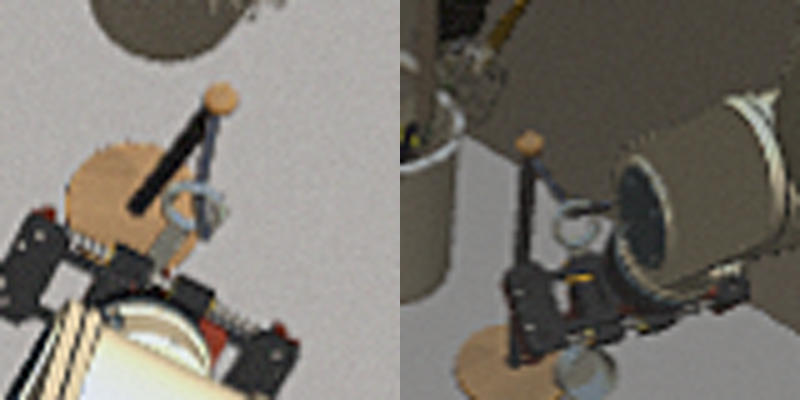

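Last view: in both cameras the ring encircles the hook between valley and tip (left (190,205), right (575,222)), with the handle pivoted in the grip. Release slowly and retreat along the tool axis.

```bash
python3 -m jog '[0,0,0,0,0,0,0,0,0,0,0,0,0,0,0,0,0,0,0,0,0,0,0,0,0,0,0,0,0,0]' 34
python3 -m jog '[0,0,0,0,0,0,0,0,0,0,0,0,0,0,0,0,0,0,0,0,0,0,0,0,0,0,0,0,0,0]' 40
python3 -m jog '[0,0,-8,0,0,0,0,0,-8,0,0,0,0,0,-8,0,0,0,0,0,-8,0,0,0,0,0,-8,0,0,0]'
python3 q.py 530 -215 220 -23 20
```

```text
t: 43.92
ee_pos: [610.0, -252.9, 124.0]
orientation: [0.596, 2.543, -0.121]
ft_force: [0.9, 0.1, -0.8]
width: 33.9
grasp_force: 0.0
t: 44.33
ee_pos: [610.1, -253.0, 124.1]
orientation: [0.596, 2.543, -0.121]
ft_force: [-1.2, 0.3, 0.1]
width: 40.0
grasp_force: 0.0
t: 44.75
ee_pos: [591.0, -244.9, 159.7]
orientation: [0.595, 2.542, -0.121]
ft_force: [0.9, 0.8, 0.4]
width: 39.7
grasp_force: 0.0
now: x [-0.77  0.39 -0.51] z [ 0.47 -0.2  -0.86] eye [ 646.2 -272.3  210.7]
move now-frame [ 27.7   2.1 -86.5] rot [ 0.007  0.187 -0.059] move final-frame [ 43.1   3.7 -79.9] world [-61.   29.9  60.3] | q [-0.42  0.38  2.02  0.04  0.21 -1.56] w 39.7 F [0.9 0.8 0.4] t 44.75
```

```bash
python3 -m jog '[5,0,-12,0,0,0,5,0,-14,0,0,0,8,0,-14,0,0,0,8,0,-14,0,0,0,8,0,-14,0,0,0]'
python3 -m jog '[30,0,0,0,0,0,35,0,0,0,0.05,0,35,10,0,0,0.08,0,30,20,0,0,0.08,0,0,0,0,0,0.08,0]'
python3 -m jog '[20,30,0,0,0,0,0,30,0,0,0,0,0,30,0,0,0,0,0,0,0,0,0,0,0,0,0,0,0,0]'
for i in 1 2; do python3 -m jog '[0,0,0,0,0,0,0,0,0,0,0,0,0,0,0,0,0,0,0,0,0,0,0,0,0,0,0,0,0,0]'; done >/dev/null
python3 - <<'E'
from h import *
print(status.get_obs()['ee_pos'],status.get_obs()['qpos'].round(2) if hasattr(status.get_obs()['qpos'],'round') else '')
for k in range(2):
    t=grab('top',f't{k}.png');s=grab('scene',f's{k}.png')
    for d in (t,s):
        P=cloud(d).reshape(-1,3)
        m=(np.abs(P[:,0]-638)<70)&(np.abs(P[:,1]+269)<70)&(P[:,2]>45)&(P[:,2]<300)&(np.hypot(P[:,0]-686,P[:,1]+273.5)>16)
        Q=P[m]
        print(len(Q),[(z,len(q),q.mean(0).round(0).tolist()) for z in range(45,285,30) for q in [Q[(Q[:,2]>=z)&(Q[:,2]<z+30)]] if len(q)])
clips(t)
E
```

```text
t: 45.17
ee_pos: [532.5, -218.0, 200.7]
orientation: [0.595, 2.542, -0.121]
ft_force: [0.7, -0.4, -0.0]
width: 40.0
grasp_force: 0.0
t: 45.58
ee_pos: [437.5, -135.5, 137.2]
orientation: [0.655, 2.834, -0.034]
ft_force: [-1.0, 0.4, 0.2]
width: 39.9
grasp_force: 0.0
t: 46.0
ee_pos: [466.6, -48.9, 138.0]
orientation: [0.649, 2.821, -0.036]
ft_force: [0.1, -0.9, 0.5]
width: 40.3
grasp_force: 0.0
[466.07313213 -50.11428892 137.32030622] [-0.1   0.25  2.19 -0.13  0.47 -1.11]
266 [(45, 43, [627.0, -273.0, 65.0]), (75, 65, [635.0, -266.0, 97.0]), (105, 23, [627.0, -268.0, 115.0]), (135, 18, [629.0, -269.0, 150.0]), (165, 18, [632.0, -267.0, 181.0]), (195, 50, [637.0, -266.0, 215.0]), (225, 49, [636.0, -268.0, 235.0])]
143 [(75, 12, [648.0, -256.0, 99.0]), (105, 17, [633.0, -265.0, 121.0]), (135, 24, [633.0, -265.0, 150.0]), (165, 23, [636.0, -266.0, 180.0]), (195, 31, [639.0, -264.0, 209.0]), (225, 36, [639.0, -265.0, 233.0])]
267 [(45, 42, [625.0, -266.0, 65.0]), (75, 64, [633.0, -258.0, 96.0]), (105, 23, [628.0, -263.0, 115.0]), (135, 18, [629.0, -264.0, 149.0]), (165, 21, [632.0, -266.0, 180.0]), (195, 49, [637.0, -267.0, 214.0]), (225, 50, [636.0, -267.0, 234.0])]
136 [(75, 13, [648.0, -250.0, 96.0]), (105, 16, [634.0, -261.0, 122.0]), (135, 16, [632.0, -260.0, 152.0]), (165, 22, [635.0, -264.0, 180.0]), (195, 33, [639.0, -263.0, 210.0]), (225, 36, [638.0, -266.0, 233.0])]
blue [288. 216.] [ 485.8 -135.7] 38 17 1.4
blue [315. 218.] [ 483.8 -229.8] 59 21 7.6
blue [325. 217.] [ 488.9 -267.1] 59 20 7.8
```

The scoop dangles below the hook valley: ring ~z 210, handle down to the bowl at z≈65–97, all at about (632,-267). Move aside, let it settle, and check all the clips.

```bash
python3 -m jog '[0,40,0,0,0,0,0,40,-10,0,0,0,0,40,-10,0,0,0,0,40,-10,0,0,0,0,40,-10,0,0,0]'
python3 -m jog '[0,40,-10,0,0,0,0,40,-10,0,0,0,0,40,-10,0,0,0,0,40,-10,0,0,0,0,0,0,0,0,0]'
for i in 1 2 3 4 5 6 7 8; do python3 -m jog '[0,0,0,0,0,0,0,0,0,0,0,0,0,0,0,0,0,0,0,0,0,0,0,0,0,0,0,0,0,0]'; done >/dev/null
python3 - <<'E'
from h import *
t=grab('top');clips(t)
for c in blobs(t,(8,70,60),(25,255,255),300): print('wood',c.mean(0).round(),*rect(plane(t,c,12)[:,:2]))
P=cloud(t).reshape(-1,3)
m=(np.abs(P[:,0]-638)<70)&(np.abs(P[:,1]+269)<70)&(P[:,2]>45)&(P[:,2]<300)&(np.hypot(P[:,0]-686,P[:,1]+273.5)>16); Q=P[m]
print([(z,len(q),q.mean(0).round(0).tolist()) for z in range(45,285,30) for q in [Q[(Q[:,2]>=z)&(Q[:,2]<z+30)]] if len(q)])
for n in ('glass',(640,750,-20,80)),('tin',(660,760,-130,-30)),('mug',(660,800,120,240)):
    b=n[1];q=P[(P[:,0]>b[0])&(P[:,0]<b[1])&(P[:,1]>b[2])&(P[:,1]<b[3])&(P[:,2]>30)&(P[:,2]<130)];print(n[0],len(q),q.mean(0).round())
E
```

```text
t: 47.45
ee_pos: [544.4, 134.8, 182.9]
orientation: [0.654, 2.821, -0.036]
ft_force: [0.7, -1.5, -1.2]
width: 39.9
grasp_force: 0.0
t: 47.87
ee_pos: [608.2, 286.8, 229.0]
orientation: [0.648, 2.817, -0.026]
ft_force: [-0.4, 0.7, -0.0]
width: 39.9
grasp_force: 0.0
blue [276. 224.] [460.7 -95.7] 80 21 0.6
blue [288. 223.] [ 463.4 -137.2] 83 21 0.3
blue [315. 218.] [ 483.8 -229.8] 59 21 7.6
blue [325. 217.] [ 488.8 -266.9] 59 20 8.5
blue [246. 217.] [479.3   8.6] 108 21 1.5
blue [235. 217.] [478.3  46.7] 108 21 1.9
wood [249. 361.] [ 18.2 -12.7] 144 89 75.5
wood [282. 224.] [ 460.7 -115.1] 114 94 3.2
wood [320. 217.] [ 486.1 -248.2] 94 89 -82.9
wood [241. 217.] [478.8  25.7] 139 93 3.5
wood [360.  48.] [1132.8 -382.5] 501 311 -35.3
[(45, 46, [627.0, -269.0, 65.0]), (75, 59, [635.0, -263.0, 96.0]), (105, 26, [630.0, -264.0, 113.0]), (135, 19, [629.0, -266.0, 149.0]), (165, 18, [632.0, -267.0, 181.0]), (195, 50, [637.0, -266.0, 215.0]), (225, 49, [637.0, -267.0, 234.0])]
glass 170 [664.  26.  64.]
tin 347 [703. -81.  54.]
mug 407 [711. 172.  68.]
```

All six clips are in their trays, the scoop hangs at rest, and the glass, mug and tin are where they stood. Hand in.

```bash
python3 -c "
from workcell import ticket
print(ticket.close_job())"
```

```text
the job is handed in; nothing more can be done
None
```

Handed in at about 52 s: all six blue clips lie flat and side by side in their matching trays, the scoop hangs freely by its eye on the hook, and the glass, mug, tin and look-alike clips were not touched; I confirmed the final state from camera measurements, and the hand-in returned no verdict.

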